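# Fetch the telegraph key from behind the accessories

## Task

The telegraph key lies on the plywood stowage board behind three upright accessories (round dummy load, finned attenuator, meter box). First stand all three on the white side board without disturbing the key, then lay the key on the middle of the black rubber mat, lengthwise along it, and only then put each accessory back upright on the very spot where it stood, squared up as before. Knock nothing over, and leave the bottle and the mug alone.

Things in the scene. Friction and masses are not known exactly. Their poses are not given: they have to be found in the camera images.
- key_center (a point): Telegraph key, loose, 0.5 kg: dark steel base 130 long (its x) x 48 wide (y) x 26 mm high, brass lever along the top (to 38 mm above the underside), flat black knob at the -x end (to 45 mm). Grasp the base across its 48 mm width. Point: middle of the base, 13 mm above its underside. At the start its length is along the stowage board's y, 5 to 20 mm behind the accessories: no finger fits between.
- dummy_load_mid (a point): Round dummy load, loose, 0.5 kg: upright aluminium can, diameter 54, height 95 mm, with a brass socket (diameter 16, 10 mm high) in the middle of its top. Point: middle of the can, 47.5 mm above its underside.
- attenuator_mid (a point): Finned attenuator, loose, 0.45 kg: upright square black block with vertical cooling fins, 54 x 54 mm, height 105 mm, with a brass socket (diameter 14, 10 mm high) in the middle of its top. Point: middle of the block, 52.5 mm above its underside.
- meter_mid (a point): Meter box, loose, 0.4 kg: upright grey box 44 deep (its x) x 60 wide (its y) x 88 mm high, a small dial low on its front (-x) face, dark vent slots in its top. Point: middle of the box, 44 mm above its underside. Starts square with the stowage board within 5 degrees, as does the attenuator.
- rack: Plywood stowage board, fixed, 210 (x) x 280 (y) x 6 mm, 14 mm high strips at rear (+x) and ends. Origin: middle of its underside; +x away from robot. Accessories in a row at x = -40 mm, 74 mm apart along y, any order, gaps 10 to 24 mm: take them front to back (along x), fingertips 50 mm or more above the board so as to clear the key, at x = +22 mm.
- side_board: White side board, fixed, 260 (x) x 110 (y) mm, 6 mm thick, lying on the table to the left or right of the stowage board; big enough for the three accessories in a row along its x. The origin is the middle of its underside.
- key_mat: Black rubber mat, fixed, 200 (x) x 120 (y) mm, 4 mm thick, lying on the side opposite to the white board. The origin is the middle of its underside.
- bottle: Clear drink bottle with blue label and cap, loose, upright, diameter 64, height 200 mm, beyond the work; leave it alone. The origin is the middle of its underside.
- mug: White mug, loose, rim diameter 80, height 90 mm, beyond the work; leave it alone. The origin is the middle of its underside.
Mind the look-alikes: they are no part of the job. What is shaped like the part that bears key_center but green or pink is not meant.

How it is judged:
On the way, in this order (a step that is already met when the one before it is completed fails the run):
1. all three accessories stand released on the white side board while the key still lies where it was (x of dummy_load_mid in the frame of side_board between -0.13 and 0.13 m and y of dummy_load_mid in the frame of side_board between -0.055 and 0.055 m and z of dummy_load_mid in the frame of side_board between 0.0455 and 0.0585 m and angle between each of dummy_load_mid, attenuator_mid, meter_mid's own z axis and vertical below 0.1 rad and x of attenuator_mid in the frame of side_board between -0.13 and 0.13 m and y of attenuator_mid in the frame of side_board between -0.055 and 0.055 m and z of attenuator_mid in the frame of side_board between 0.0505 and 0.0635 m and x of meter_mid in the frame of side_board between -0.13 and 0.13 m and y of meter_mid in the frame of side_board between -0.055 and 0.055 m and z of meter_mid in the frame of side_board between 0.042 and 0.055 m and distance of key_center from where it was at the start of the episode below 0.02 m and linear speed of each of dummy_load, attenuator, meter below 0.02 m/s and contact force between the fingers and dummy_load below 0.1 N and contact force between the fingers and attenuator below 0.1 N and contact force between the fingers and meter below 0.1 N), for 0.2 s.
2. the key lies released on the middle of the mat while the accessories still stand on the side board (horizontal distance between key_center and key_mat below 0.015 m and z of key_center in the frame of key_mat between 0.01 and 0.022 m and angle between each of key_center, dummy_load_mid, attenuator_mid, meter_mid's own z axis and vertical below 0.1 rad and angle between the x axis of key_center and the x axis of key_mat, either way round below 0.25 rad and x of dummy_load_mid in the frame of side_board between -0.13 and 0.13 m and y of dummy_load_mid in the frame of side_board between -0.055 and 0.055 m and z of dummy_load_mid in the frame of side_board between 0.0455 and 0.0585 m and x of attenuator_mid in the frame of side_board between -0.13 and 0.13 m and y of attenuator_mid in the frame of side_board between -0.055 and 0.055 m and z of attenuator_mid in the frame of side_board between 0.0505 and 0.0635 m and x of meter_mid in the frame of side_board between -0.13 and 0.13 m and y of meter_mid in the frame of side_board between -0.055 and 0.055 m and z of meter_mid in the frame of side_board between 0.042 and 0.055 m and linear speed of key below 0.02 m/s and contact force between the fingers and key below 0.1 N), for 0.2 s.
At the end, for the whole second after the job is handed in: The key lies flat and lengthwise (within 14 degrees) on the mat with its centre within 15 mm of the mat's centre; each accessory stands upright within 15 mm of the spot where it began, the meter box and the attenuator square with the stowage board within 17 degrees; all are released and at rest (horizontal distance between key_center and key_mat below 0.015 m and z of key_center in the frame of key_mat between 0.01 and 0.022 m and angle between each of key_center, dummy_load_mid, attenuator_mid, meter_mid's own z axis and vertical below 0.1 rad and angle between the x axis of key_center and the x axis of key_mat, either way round below 0.25 rad and distance of each of dummy_load_mid, attenuator_mid, meter_mid from where it was at the start of the episode below 0.015 m and angle between the x axis of meter_mid and the x axis of rack, either way round below 0.3 rad and (angle between the x axis of attenuator_mid and the x axis of rack, either way round below 0.3 rad or angle between the x axis of attenuator_mid and the y axis of rack, either way round below 0.3 rad) and linear speed of each of dummy_load, attenuator, meter, key below 0.02 m/s and contact force between the fingers and dummy_load below 0.1 N and contact force between the fingers and attenuator below 0.1 N and contact force between the fingers and meter below 0.1 N and contact force between the fingers and key below 0.1 N); the robot touches nothing.
It fails at once if an accessory or the key is knocked over (angle between any of key_center, dummy_load_mid, attenuator_mid, meter_mid's own z axis and vertical above 0.9 rad).
It fails at once if the bottle or the mug is disturbed (distance of any of bottle, mug from where it was at the start of the episode above 0.02 m or angle between any of bottle, mug's own z axis and vertical above 0.2 rad).
It also fails if it takes over 144 s, if anything falls off the work surface, if the arm or the gripper's body presses on something with over 40 N, if the wrist force passes 120 N, or if a joint passes its speed limit or range.

## Robot

A 6-joint arm with a two-finger parallel gripper is mounted at the origin on the work surface. World frame = base frame: x ahead of the robot, y to its left, z up, the work surface at z = 0. Lengths are in m, angles in rad, forces in N, time in s.
With the tool pointing down it reaches from about 0.375 to 0.9 m from the base axis. Payload 3.1 kg.
Tool frame: the origin (TCP) lies at the very end of the fingers, on their centre line; the grasp point (between the pads) lies 19 mm behind it; x points along the fingers, y is the direction in which the jaws open and shut, and the axes are right-handed (so a half turn about x gives the same grasp; the last joint's range is limited). The gripper opens to 85 mm and grips with 20 to 120 N. Pads are 22 mm wide; open, the fingers measure 114 mm over their backs; the gripper's body (76 mm by 85 mm) begins 54 mm behind the grasp point. The pads swing forward as they close: fully open they stand 13 mm farther back than shut.
Start: joints at [1.04, 0.527, 1.433, -0, 1.181, -0.178], TCP at [0.215, 0.587, 0.231] pointing down, gripper open.
Joint ranges: [-3.08, 3.08], [-0.75, 2.2], [0.22, 2.44], [-1.43, 4.57], [0, 2.65], [-2.85, 2.85]. Speed limits (rad/s): [2.79, 2.79, 3.14, 3.14, 3.14, 3.14].

## Interface

Orientations are given as a unit quaternion [x, y, z, w].
In Python, from station import manip gives the robot as it stands.
- The arm moves only by the shell command python3 -m jog 'ROWS' [FORCE]. ROWS is a JSON object of lists of equal length, an entry for each row: "linear": the shift along the tool's x, y, z in cm, a list of three; "twist": the turn about the tool's x in rad; "claw": the opening, from -1 (shut) to 1 (fully open). A call has 1 to 20 rows; each row is the pose to reach, as a shift and turn from the pose commanded when the call began, along the tool's axes at that moment; what a row does not reach only later rows make up. A row lasts 1/12 s, in which the tool goes at most 41.7 mm and 7.16 degrees, less where a joint would pass 70% of its speed; a pose out of reach is approached as far as the arm can. A call with a gripper value outside its range is refused whole. The fingers move at their own pace and stop on an object; FORCE is the grip in N (left out, the last holds). Time passes only in rows, so rows that repeat a pose let the fingers close. It gives the time, the measured TCP pose, the force and the opening at its end, in the units of the state.
- manip.sense(): the state, without advancing time (a new reading comes with each control period).
- manip.snapshot(name): name is "side" or "top"; returns a dict with "pixels" (400x640x3 uint8, red, green, blue), "camera_matrix" (3x3 intrinsics, pixels), "R" (3x3) and "t" (3): a world point X has camera coordinates R X + t. Camera axes: x right, y down, z forward; pixel columns grow to the right and rows downward; lengths in m; the calibration is good to about 2 mm. A picture is of the moment at which its call begins. There is no depth.
- manip.sign_off(): hands the job in, once; it reports no verdict.
The state is a dict: "t": time; "q": joint angles; "qd": joint speeds; "tau": joint torques, N m; "tcp_pos": TCP position; "tool_rot": TCP orientation; "force": force on the tool from outside, world axes, zero at the start; "ft_torque": the same for the moment, N m; "finger_gap": opening from 0.0 (shut) to 1.0 (fully open).
Only numpy, scipy, OpenCV 4.12 (cv2) and the standard library are available. Lean on these libraries where they do the work, as an engineer would, in place of code of your own. Each camera call takes 0.05 s, during which the arm holds its last target.

## Working session

There is one attempt and no reset: what is moved stays moved. The work goes in short steps, Python scripts to look and compute and a shell command to move; the robot and the scene stay as the last step left them, time stands still between calls to the robot, and variables do not carry over. Pictures are saved under pics/ and viewed, and the job is handed in when it is done.

```bash
ls; mkdir -p pics
python3 - <<'E'
from station import manip
import cv2,numpy as np
print(manip.sense())
for n in("side","top"):
    s=manip.snapshot(n);cv2.imwrite(f"pics/{n}0.png",s["pixels"][:,:,::-1]);print(n,s["camera_matrix"],s["R"],s["t"])
    np.savez(f"{n}0.npz",**s)
E
```

```text
pics
{'t': 0.0, 'q': array([ 1.04052827e+00,  5.28487481e-01,  1.43389412e+00, -3.03291066e-05,
        1.18137795e+00, -1.78495602e-01]), 'qd': array([-0.00029308, -0.00075668, -0.00174005,  0.00018861, -0.00167671,
        0.00057208]), 'tau': array([-5.55011648e-04, -4.42352450e+01, -1.78024489e+01, -4.36616201e-04,
        8.48292257e-03, -1.71969975e-05]), 'tcp_pos': array([0.21496541, 0.58611498, 0.23032311]), 'tool_rot': array([ 0.12300404,  0.69645429, -0.12444794,  0.69594119]), 'force': array([-1.12398535, -0.23021727, -0.23988511]), 'ft_torque': array([ 0.01133899, -0.00028061, -0.01340896]), 'finger_gap': 0.9986031511243662}
side [[446.33199812   0.         310.66799493]
 [  0.         446.33199812 204.71303055]
 [  0.           0.           1.        ]] [[ 0.95933069 -0.28192778  0.01418986]
 [-0.17659972 -0.63862269 -0.74898171]
 [ 0.22022072  0.71601521 -0.66243871]] [-0.52632845  0.11530391  1.06077129]
top [[520.76250607   0.         317.54890713]
 [  0.         520.76250607 199.89238517]
 [  0.           0.           1.        ]] [[-0.0120247  -0.99990367 -0.00693198]
 [-0.9981062   0.01242076 -0.06024735]
 [ 0.06032765  0.0061944  -0.99815941]] [-0.03313018  0.54301785  1.45395878]
```

View pics/top0.png

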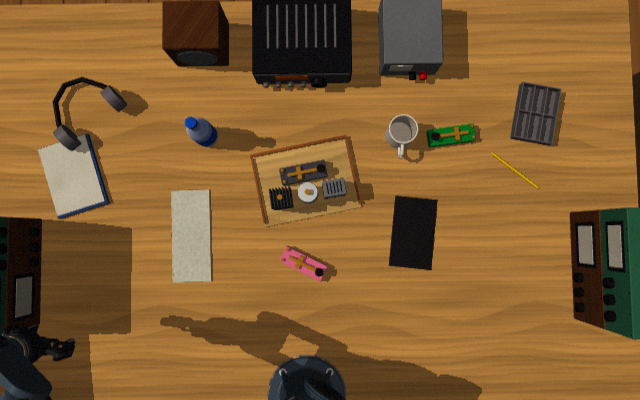

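View pics/side0.png

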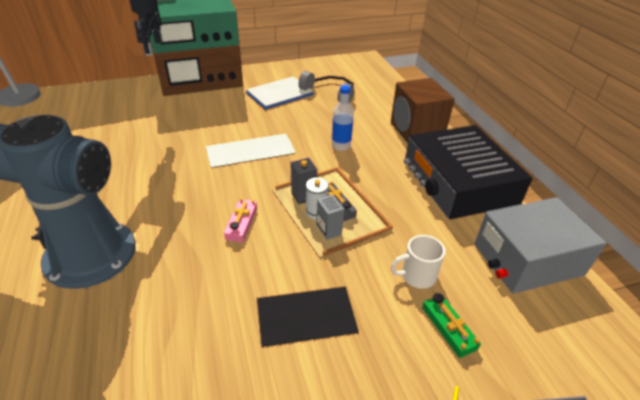

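Run:
```python
import cv2,numpy as np
a=cv2.imread("pics/top0.png");b=cv2.imread("pics/side0.png")
def crop(im,x0,y0,x1,y1,s,n):
    c=cv2.resize(im[y0:y1,x0:x1],None,fx=s,fy=s,interpolation=cv2.INTER_CUBIC)
    for x in range((x0+9)//10*10,x1,10): cv2.putText(c,str(x),((x-x0)*s,8),0,.3,(255,255,0),1);cv2.line(c,((x-x0)*s,8),((x-x0)*s,14),(255,255,0),1)
    for y in range((y0+9)//10*10,y1,10): cv2.putText(c,str(y),(0,(y-y0)*s+3),0,.3,(255,255,0),1);cv2.line(c,(20,(y-y0)*s),(26,(y-y0)*s),(255,255,0),1)
    cv2.imwrite(n,c)
crop(a,245,132,365,230,6,"pics/c1.png")
crop(b,265,145,395,255,6,"pics/c2.png")
```

```text
(no output)
```

View pics/c1.png

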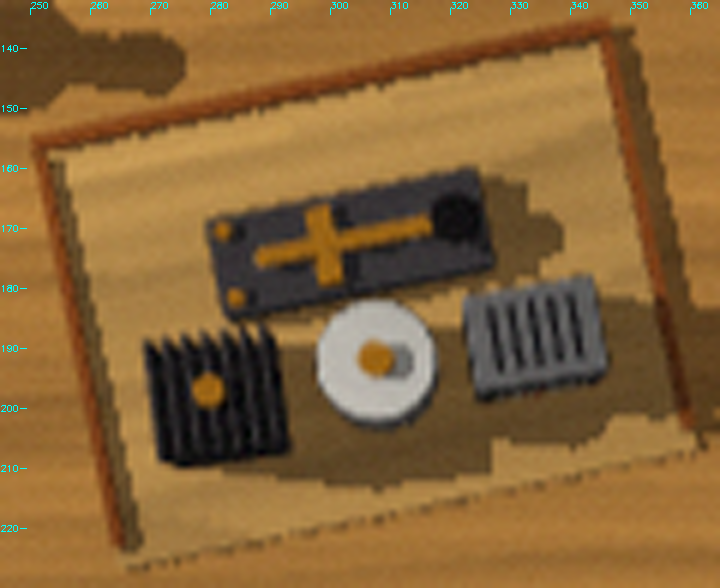

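View pics/c2.png

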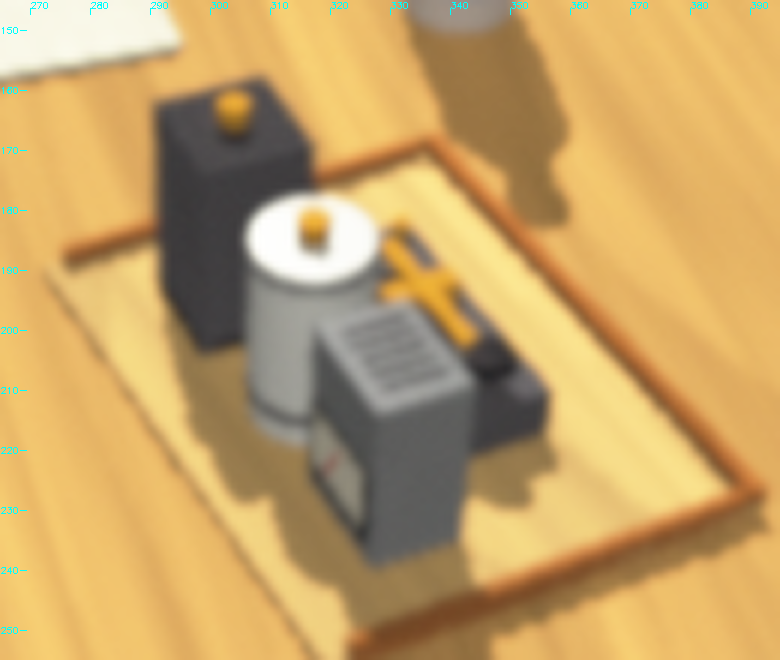

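```bash
cat > h.py <<'E'
import numpy as np,cv2
from scipy.spatial.transform import Rotation as Ro
def w(s,px,z):
    K,R,t=s["camera_matrix"],s["R"],s["t"]
    d=R.T@np.linalg.inv(K)@np.array([px[0],px[1],1.]);c=-R.T@t
    return c+d*(z-c[2])/d[2]
def p(s,X):
    v=s["camera_matrix"]@(s["R"]@np.asarray(X)+s["t"]);return v[:2]/v[2]
def c6(pts,x0=245,y0=132,s=6): return [((x+.5)/s-.5+x0,(y+.5)/s-.5+y0) for x,y in pts]
def crop(im,x0,y0,x1,y1,s,n):
    c=cv2.resize(im[y0:y1,x0:x1,::-1],None,fx=s,fy=s,interpolation=cv2.INTER_CUBIC)
    for x in range((x0+9)//10*10,x1,10): cv2.putText(c,str(x),((x-x0)*s,8),0,.3,(255,255,0),1)
    for y in range((y0+9)//10*10,y1,10): cv2.putText(c,str(y),(0,(y-y0)*s+3),0,.3,(255,255,0),1)
    cv2.imwrite(n,c)
E
python3 - <<'E'
from h import *
s=np.load("top0.npz")
np.set_printoptions(precision=4,suppress=True)
def rep(n,cs,z):
    P=np.array([w(s,c,z)[:2] for c in cs]);print(n,"c",P.mean(0));
    for i in range(len(P)):
        d=P[(i+1)%len(P)]-P[i];print("   ",P[i],"len %.4f ang %.1f"%(np.hypot(*d),np.degrees(np.arctan2(d[1],d[0]))))
print("load",w(s,c6([(377,358)])[0],.111),w(s,c6([(377,358)])[0],.101))
print("att",w(s,c6([(208,391)])[0],.121))
rep("meter",c6([(464,294),(593,276),(606,370),(477,388)]),.094)
rep("key",c6([(207,218),(474,168),(494,265),(232,320)]),.032)
rep("rackfront",c6([(127,567),(703,450)]),.006)
rep("rackrear",c6([(33,137),(605,18)]),.02)
# mat, side by threshold
im=s["pixels"].astype(int)
g=im.max(2)
for n,m,z,(x0,y0,x1,y1) in (("mat",g<50,.004,(380,185,450,280)),("side",im.min(2)>130,.006,(160,180,225,292))):
    mm=np.zeros(g.shape,np.uint8);mm[y0:y1,x0:x1]=m[y0:y1,x0:x1]
    c=max(cv2.findContours(mm,0,2)[0],key=cv2.contourArea)
    b=cv2.boxPoints(cv2.minAreaRect(c));print(b.tolist());rep(n,b,z)
E
```

```text
load [ 0.5601 -0.0138  0.111 ] [ 0.5608 -0.0136  0.101 ]
att [0.5458 0.06   0.121 ]
meter c [ 0.5722 -0.084 ]
    [ 0.5896 -0.0526] len 0.0582 ang -82.8
    [ 0.5969 -0.1103] len 0.0425 ang -173.0
    [ 0.5547 -0.1154] len 0.0581 ang 97.2
    [ 0.5474 -0.0578] len 0.0425 ang 7.1
key c [ 0.6203 -0.0006]
    [0.6328 0.0669] len 0.1270 ang -80.1
    [ 0.6547 -0.0582] len 0.0465 ang -169.2
    [ 0.609  -0.0669] len 0.1249 ang 101.2
    [0.5848 0.0556] len 0.0493 ang 13.3
rackfront c [ 0.4966 -0.0284]
    [0.4706 0.1081] len 0.2780 ang -79.2
    [ 0.5226 -0.165 ] len 0.2780 ang 100.8
rackrear c [0.7004 0.0144]
    [0.6738 0.1498] len 0.2760 ang -78.9
    [ 0.7269 -0.1211] len 0.2760 ang 101.1
[[388.6432189941406, 265.3814392089844], [395.2134094238281, 195.73712158203125], [437.2169494628906, 199.69970703125], [430.6467590332031, 269.3440246582031]]
mat c [ 0.4477 -0.3087]
    [ 0.3556 -0.2381] len 0.1981 ang -6.6
    [ 0.5524 -0.2608] len 0.1197 ang -96.1
    [ 0.5396 -0.3798] len 0.1979 ang 173.2
    [ 0.3432 -0.3562] len 0.1188 ang 84.0
[[170.4273223876953, 190.5119171142578], [208.38999938964844, 189.7210235595703], [210.2785186767578, 280.36920166015625], [172.3158416748047, 281.16009521484375]]
side c [0.4474 0.3223]
    [0.5752 0.3795] len 0.1084 ang -89.5
    [0.5761 0.2711] len 0.2566 ang -178.8
    [0.3196 0.2656] len 0.1073 ang 90.5
    [0.3186 0.3729] len 0.2567 ang 1.5
```

```bash
cat >> h.py <<'E'
def plan(targets,st=None):
    """targets: list of (x,y,z,jawyaw_deg or None) -> tool-axis shifts (cm) and twist from the present pose"""
    from station import manip
    st=st or manip.sense();R=Ro.from_quat(st["tool_rot"]).as_matrix();yaw=np.degrees(np.arctan2(R[1,1],R[0,1]))
    print("tcp",st["tcp_pos"].round(4),"xaxis",R[:,0].round(3),"jaw yaw %.1f"%yaw,"t %.2f"%st["t"],"gap %.3f"%st["finger_gap"],"F",st["force"].round(1),"q",st["q"].round(2))
    for x,y,z,a in targets:
        l=R.T@(np.array([x,y,z])-st["tcp_pos"])*100
        tw=0 if a is None else -np.radians((a-yaw+90)%180-90)
        print("  lin",l.round(2).tolist(),"twist %.3f"%tw)
E
python3 - <<'E'
from h import *
s=np.load("top0.npz")
# attenuator yaw check, edges of fins' top face z=.111
for a,b in (((148,345),(162,462)),((165,465),(290,450)),((270,335),(290,450))):
    A,B=[w(s,c,.111)[:2] for c in c6([a,b])];d=B-A;print(np.hypot(*d),np.degrees(np.arctan2(d[1],d[0])))
print("bottle",w(s,(205,137),.0),"mug",w(s,(402,130),.09))
plan([(.546,.060,.19,8),(.546,.060,.066,8)])
E
```

```text
0.05204151169571104 -173.56658909987598
0.055387982071753765 -83.85780602258403
0.05155187535651462 -170.6719669939924
bottle [0.72902114 0.28224809 0.        ] mug [ 0.72432835 -0.27052201  0.09      ]
tcp [0.215  0.5862 0.2304] xaxis [-0.001 -0.002 -1.   ] jaw yaw 69.8 t 0.10 gap 0.998 F [-0.4  0.4  0.7] q [ 1.04  0.53  1.43 -0.    1.18 -0.18]
  lin [4.1, -37.98, 49.2] twist 1.079
  lin [16.5, -37.96, 49.21] twist 1.079
```

```bash
python3 -m jog '{"linear":[[4.1,-38,49.2],[4.1,-38,49.2],[4.1,-38,49.2],[4.1,-38,49.2],[4.1,-38,49.2],[4.1,-38,49.2],[4.1,-38,49.2],[4.1,-38,49.2],[4.1,-38,49.2],[4.1,-38,49.2],[4.1,-38,49.2],[4.1,-38,49.2],[4.1,-38,49.2],[4.1,-38,49.2],[4.1,-38,49.2],[4.1,-38,49.2],[4.1,-38,49.2],[4.1,-38,49.2],[4.1,-38,49.2]],"twist":[1.08,1.08,1.08,1.08,1.08,1.08,1.08,1.08,1.08,1.08,1.08,1.08,1.08,1.08,1.08,1.08,1.08,1.08,1.08],"claw":[1,1,1,1,1,1,1,1,1,1,1,1,1,1,1,1,1,1,1]}' 40
python3 - <<'E'
from h import *
from station import manip
plan([(.546,.060,.066,8)])
for n,b in (("top",(220,110,380,240)),("side",(230,90,400,260))):
    s=manip.snapshot(n);crop(s["pixels"],*b,4,f"pics/a_{n}.png")
E
```

```text
t: 1.68
tcp_pos: [0.545, 0.0615, 0.19]
tool_rot: [0.463, 0.534, -0.464, 0.533]
force: [-0.2, 0.6, -0.3]
finger_gap: 0.998
tcp [0.545  0.0615 0.19  ] xaxis [-0.002  0.    -1.   ] jaw yaw 8.0 t 1.68 gap 0.998 F [-0.2  0.6 -0.3] q [-0.09  0.48  1.67  0.    1.   -0.23]
  lin [12.4, 0.1, 0.17] twist 0.001
```

View pics/a_top.png

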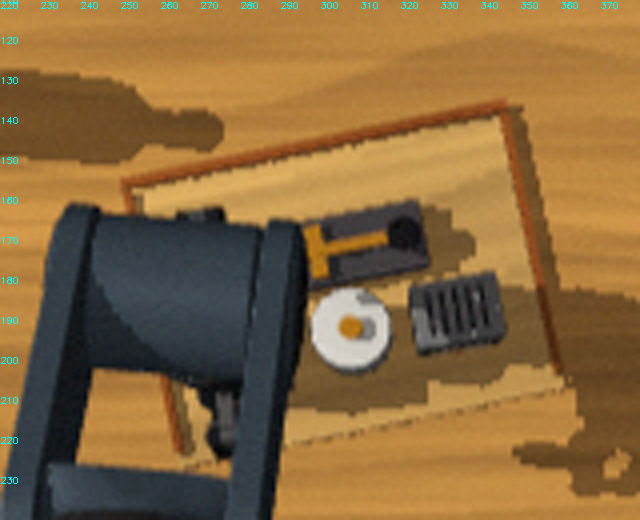

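View pics/a_side.png

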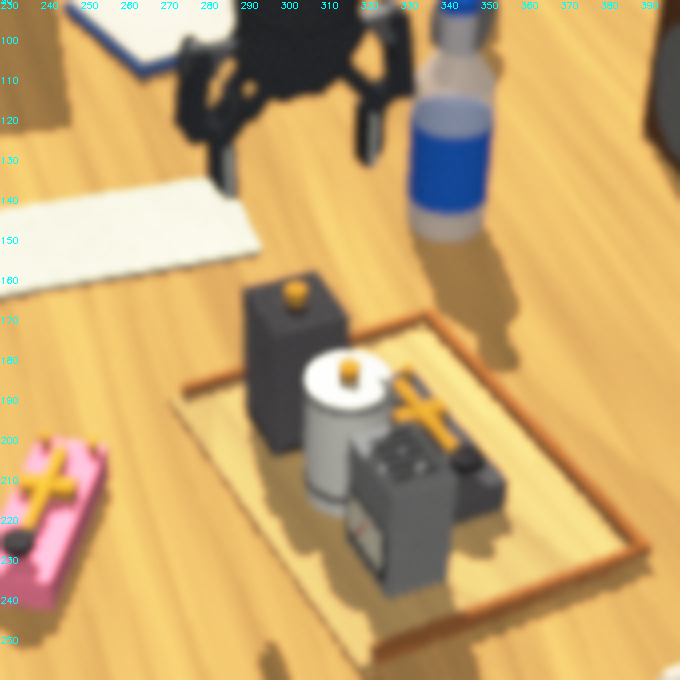

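```bash
python3 -m jog '{"linear":[[3,0.1,0.2],[6,0.1,0.2],[9,0.1,0.2],[11,0.1,0.2],[12,0.1,0.2],[12.4,0.1,0.2],[12.4,0.1,0.2],[12.4,0.1,0.2],[12.4,0.1,0.2],[12.4,0.1,0.2],[12.4,0.1,0.2],[12.4,0.1,0.2],[12.4,0.1,0.2],[12.4,0.1,0.2],[12.4,0.1,0.2],[12.4,0.1,0.2]],"twist":[0,0,0,0,0,0,0,0,0,0,0,0,0,0,0,0],"claw":[1,1,1,1,1,1,1,0.1,0.1,-1,-1,-1,-1,-1,-1,-1]}' 40
python3 - <<'E'
from h import *
from station import manip
s=manip.snapshot("side");crop(s["pixels"],230,90,400,260,4,f"pics/b_side.png")
plan([(.546,.060,.2,8)])
E
```

```text
t: 3.12
tcp_pos: [0.5475, 0.0586, 0.0677]
tool_rot: [0.464, 0.533, -0.464, 0.534]
force: [-2.3, -0.2, 5.4]
finger_gap: 0.628
tcp [0.5475 0.0586 0.0677] xaxis [ 0.001 -0.    -1.   ] jaw yaw 8.0 t 3.17 gap 0.630 F [-2.  -0.6  6. ] q [-0.1   0.67  1.75 -0.    0.72 -0.24]
  lin [-13.23, -0.12, -0.16] twist -0.001
```

View pics/b_side.png

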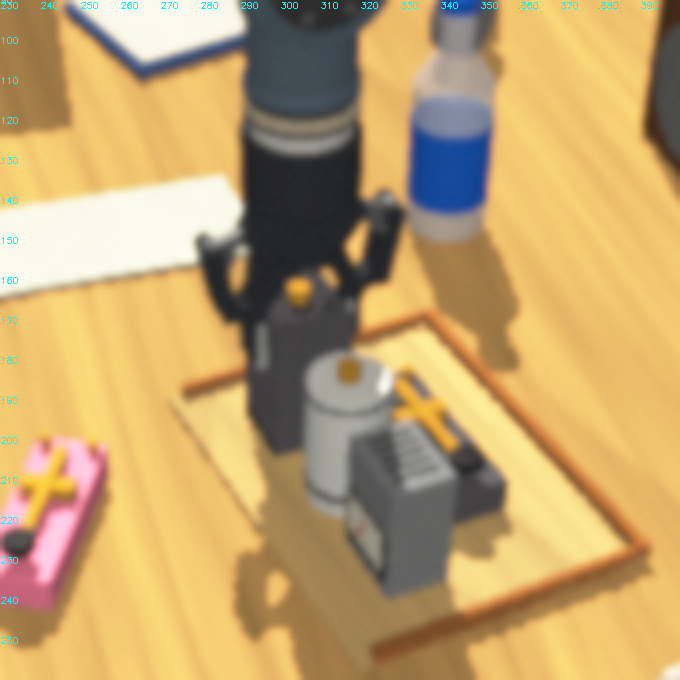

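```bash
python3 -m jog '{"linear":[[-0.5,0,0],[-1,0,0],[-2,0,0],[-4,0,0],[-6,0,0],[-8,0,0],[-10,0,0],[-12,0,0],[-13,0,0],[-13,0,0],[-13,0,0]],"twist":[0,0,0,0,0,0,0,0,0,0,0],"claw":[-1,-1,-1,-1,-1,-1,-1,-1,-1,-1,-1]}' 60
python3 - <<'E'
from h import *
plan([(.532,.324,.2,91),(.532,.324,.2,-89+.001),(.532,.324,.0745,91)])
E
```

```text
t: 4.08
tcp_pos: [0.5474, 0.0586, 0.1965]
tool_rot: [0.464, 0.533, -0.464, 0.534]
force: [0.1, 1.2, -5.1]
finger_gap: 0.63
tcp [0.5474 0.0586 0.1965] xaxis [ 0.001 -0.    -1.   ] jaw yaw 8.0 t 4.08 gap 0.630 F [ 0.1  1.2 -5.1] q [-0.1   0.47  1.66 -0.    1.01 -0.24]
  lin [-0.35, 2.15, -26.5] twist -1.449
  lin [-0.35, 2.15, -26.5] twist -1.449
  lin [12.2, 2.14, -26.5] twist -1.449
```

```bash
python3 -m jog '{"linear":[[0,0,-0.5],[0,0.1,-1.5],[0,0.3,-3],[0,0.5,-5],[0,0.7,-7],[0,0.9,-9],[0,1,-11],[0,1.1,-13],[0,1.2,-15],[0,1.4,-17],[0,1.5,-19],[0,1.7,-21],[0,1.9,-23],[0,2,-24.5],[0,2.1,-25.5],[0,2.15,-26.2],[0,2.15,-26.5],[0,2.15,-26.5],[0,2.15,-26.5],[0,2.15,-26.5]],"twist":[0,-0.1,-0.2,-0.3,-0.4,-0.5,-0.6,-0.7,-0.8,-0.9,-1,-1.1,-1.2,-1.3,-1.37,-1.42,-1.45,-1.45,-1.45,-1.45],"claw":[-1,-1,-1,-1,-1,-1,-1,-1,-1,-1,-1,-1,-1,-1,-1,-1,-1,-1,-1,-1]}'
python3 - <<'E'
from h import *
from station import manip
plan([(.532,.324,.069,91)])
s=manip.snapshot("side");crop(s["pixels"],180,40,380,200,4,f"pics/d_side.png")
E
```

```text
t: 5.75
tcp_pos: [0.5314, 0.3237, 0.1951]
tool_rot: [-0.007, 0.708, 0.006, 0.706]
force: [0.8, 0.0, -4.8]
finger_gap: 0.625
tcp [0.5314 0.3237 0.1951] xaxis [-0.002 -0.001 -1.   ] jaw yaw 91.0 t 5.75 gap 0.625 F [ 0.8  0.  -4.8] q [ 0.37  0.57  1.47 -0.    1.1  -1.22]
  lin [12.61, 0.04, 0.09] twist 0.000
```

View pics/d_side.png

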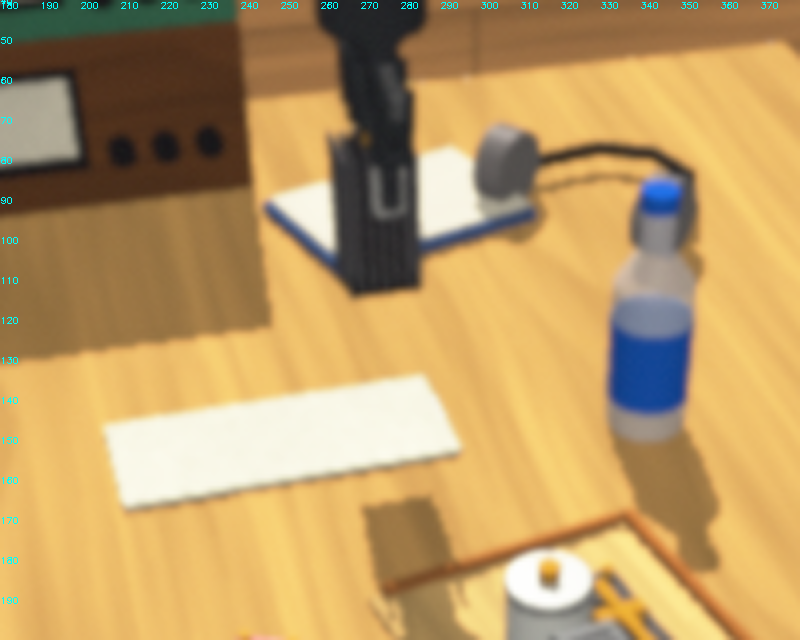

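```bash
python3 -m jog '{"linear":[[2,0,0],[5,0,0],[8,0,0],[10,0,0],[11,0,0],[11.7,0,0],[12.2,0,0],[12.5,0,0],[12.7,0,0],[12.7,0,0],[12.7,0,0],[12.7,0,0],[12.7,0,0],[12.7,0,0],[12.7,0,0],[12.7,0,0]],"twist":[0,0,0,0,0,0,0,0,0,0,0,0,0,0,0,0],"claw":[-1,-1,-1,-1,-1,-1,-1,-1,-1,-1,-1,0.6,0.9,1,1,1]}'
python3 - <<'E'
from h import *
from station import manip
plan([(.532,.324,.2,91)])
s=manip.snapshot("side");crop(s["pixels"],180,40,380,200,4,f"pics/e_side.png")
E
```

```text
t: 7.13
tcp_pos: [0.5325, 0.3242, 0.0699]
tool_rot: [-0.006, 0.707, 0.007, 0.707]
force: [1.4, -0.5, -0.5]
finger_gap: 0.998
tcp [0.5325 0.3242 0.0699] xaxis [ 0.001  0.    -1.   ] jaw yaw 91.0 t 7.13 gap 0.998 F [ 1.4 -0.5 -0.5] q [ 0.37  0.73  1.56 -0.    0.85 -1.22]
  lin [-13.01, -0.01, -0.03] twist 0.001
```

View pics/e_side.png

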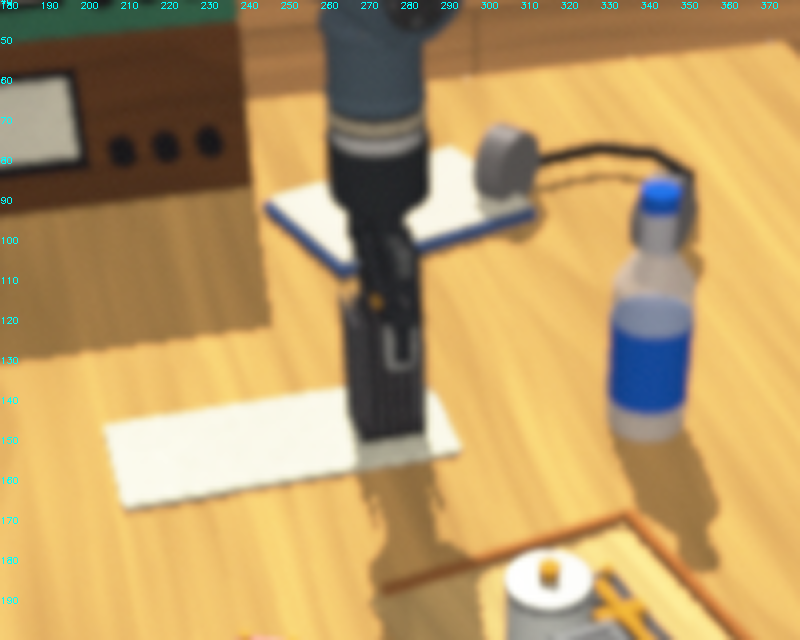

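Run:
```python
from h import *
plan([(.5605,-.0137,.19,10)])
```

```text
tcp [0.5324 0.3241 0.0697] xaxis [ 0.001  0.    -1.   ] jaw yaw 91.0 t 7.18 gap 1.003 F [0.1 0.2 0.2] q [ 0.37  0.73  1.56 -0.    0.85 -1.22]
  lin [-12.04, -33.83, 2.21] twist 1.415
```

```bash
python3 -m jog '{"linear":[[-2,0,0],[-5,0,0],[-8.5,0,0],[-12,0,0],[-12.5,-2,0.2],[-12.5,-6,0.5],[-12.5,-10,0.8],[-12.5,-14,1],[-12.5,-18,1.3],[-12.2,-22,1.6],[-12,-26,1.8],[-12,-30,2],[-12,-33,2.2],[-12,-33.8,2.2],[-12,-33.8,2.2],[-12,-33.8,2.2],[-12,-33.8,2.2],[-12,-33.8,2.2],[-12,-33.8,2.2],[-12,-33.8,2.2]],"twist":[0,0,0,0,0.1,0.22,0.34,0.46,0.58,0.7,0.82,0.94,1.06,1.18,1.3,1.4,1.415,1.415,1.415,1.415],"claw":[1,1,1,1,1,1,1,1,1,1,1,1,1,1,1,1,1,1,1,1]}'
python3 - <<'E'
from h import *
from station import manip
plan([(.5605,-.0137,.064,10)])
s=manip.snapshot("top");crop(s["pixels"],160,110,380,290,3,f"pics/f_top.png")
E
```

```text
t: 8.85
tcp_pos: [0.5602, -0.0132, 0.1893]
tool_rot: [0.454, 0.542, -0.454, 0.542]
force: [-0.0, 0.3, 1.0]
finger_gap: 1.001
tcp [ 0.5602 -0.0132  0.1893] xaxis [ 0. -0. -1.] jaw yaw 10.1 t 8.85 gap 1.001 F [-0.   0.3  1. ] q [-0.22  0.49  1.64 -0.    1.01 -0.4 ]
  lin [12.53, 0.02, 0.05] twist 0.001
```

View pics/f_top.png

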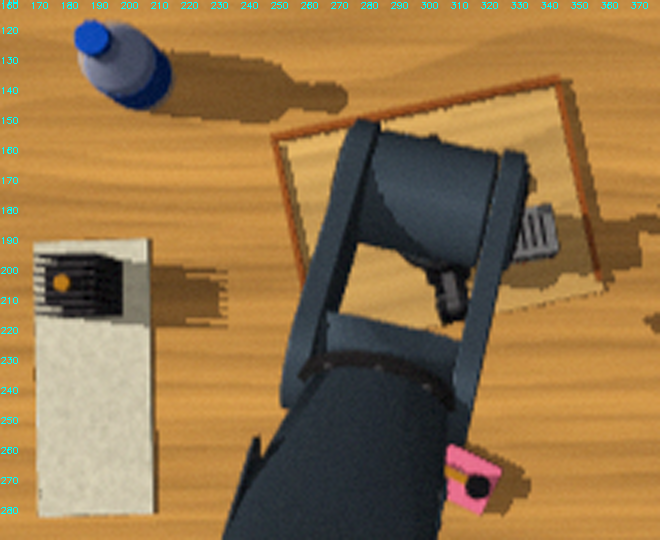

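```bash
python3 -m jog '{"linear":[[3,0,0],[6,0,0],[9,0,0],[11,0,0],[12,0,0],[12.5,0,0],[12.5,0,0],[12.5,0,0],[12.5,0,0],[12.5,0,0],[12.5,0,0],[12.5,0,0],[12.5,0,0],[12.5,0,0],[12.5,0,0],[12.5,0,0]],"twist":[0,0,0,0,0,0,0,0,0,0,0,0,0,0,0,0],"claw":[1,1,1,1,1,1,1,0.4,0.2,-1,-1,-1,-1,-1,-1,-1]}' 40
python3 - <<'E'
from h import *
from station import manip
s=manip.snapshot("side");crop(s["pixels"],230,90,400,260,4,f"pics/g_side.png")
plan([(.5605,-.0137,.2,10)])
E
```

```text
t: 10.23
tcp_pos: [0.5607, -0.0137, 0.0659]
tool_rot: [0.455, 0.541, -0.454, 0.542]
force: [-2.6, -1.2, 6.4]
finger_gap: 0.621
tcp [ 0.5607 -0.0138  0.0659] xaxis [ 0.002 -0.001 -1.   ] jaw yaw 10.0 t 10.28 gap 0.621 F [-2.2 -0.4  6. ] q [-0.22  0.68  1.72 -0.    0.73 -0.4 ]
  lin [-13.41, 0.0, 0.0] twist -0.000
```

View pics/g_side.png

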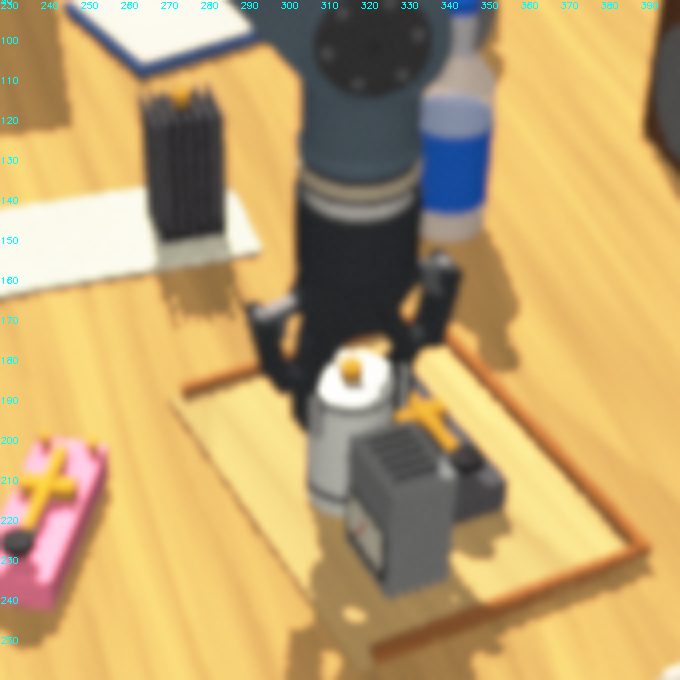

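```bash
python3 -m jog '{"linear":[[-0.5,0,0],[-1,0,0],[-2,0,0],[-4,0,0],[-6,0,0],[-8,0,0],[-10,0,0],[-12,0,0],[-13,0,0],[-13,0,0],[-13,0,0]],"twist":[0,0,0,0,0,0,0,0,0,0,0],"claw":[-1,-1,-1,-1,-1,-1,-1,-1,-1,-1,-1]}' 60
python3 - <<'E'
from h import *
plan([(.447,.323,.195,91)])
E
```

```text
t: 11.2
tcp_pos: [0.5601, -0.0134, 0.1945]
tool_rot: [0.455, 0.541, -0.455, 0.542]
force: [-0.6, 0.9, -5.2]
finger_gap: 0.616
tcp [ 0.5601 -0.0134  0.1945] xaxis [ 0. -0. -1.] jaw yaw 10.0 t 11.20 gap 0.616 F [-0.6  0.9 -5.2] q [-0.22  0.49  1.64  0.    1.02 -0.4 ]
  lin [-0.06, -5.31, -35.09] twist -1.414
```

```bash
python3 -m jog '{"linear":[[0,-0.1,-0.5],[0,-0.3,-2],[0,-0.6,-4],[0,-1,-6.5],[0,-1.4,-9],[0,-1.8,-11.5],[0,-2.2,-14],[0,-2.6,-16.5],[0,-3,-19],[0,-3.4,-21.5],[0,-3.8,-24],[0,-4.2,-26.5],[0,-4.5,-29],[0,-4.8,-31],[0,-5,-33],[0,-5.2,-34.3],[0,-5.3,-35],[0,-5.3,-35.1],[0,-5.3,-35.1],[0,-5.3,-35.1]],"twist":[0,-0.1,-0.2,-0.3,-0.4,-0.5,-0.6,-0.7,-0.8,-0.9,-1,-1.1,-1.2,-1.3,-1.37,-1.41,-1.415,-1.415,-1.415,-1.415],"claw":[-1,-1,-1,-1,-1,-1,-1,-1,-1,-1,-1,-1,-1,-1,-1,-1,-1,-1,-1,-1]}'
python3 - <<'E'
from h import *
plan([(.447,.323,.0645,91)])
E
```

```text
t: 12.87
tcp_pos: [0.4474, 0.3221, 0.194]
tool_rot: [-0.006, 0.707, 0.006, 0.707]
force: [-0.5, -0.5, -4.1]
finger_gap: 0.617
tcp [0.4474 0.3221 0.194 ] xaxis [-0.001 -0.001 -1.   ] jaw yaw 91.0 t 12.87 gap 0.617 F [-0.5 -0.5 -4.1] q [ 0.42  0.48  1.66 -0.    1.01 -1.17]
  lin [12.95, 0.1, -0.03] twist -0.000
```

```bash
python3 -m jog '{"linear":[[2,0,0],[5,0,0],[8,0,0],[10,0,0],[11.2,0,0],[12,0,0],[12.5,0,0],[12.8,0,0],[12.9,0,0],[12.9,0,0],[12.9,0,0],[12.9,0,0],[12.9,0,0],[12.9,0,0],[12.9,0,0],[12.9,0,0]],"twist":[0,0,0,0,0,0,0,0,0,0,0,0,0,0,0,0],"claw":[-1,-1,-1,-1,-1,-1,-1,-1,-1,-1,-1,0.6,0.9,1,1,1]}'
python3 - <<'E'
from h import *
plan([(.573,-.085,.19,7.5)])
E
```

```text
t: 14.2
tcp_pos: [0.4476, 0.3232, 0.0657]
tool_rot: [-0.006, 0.707, 0.007, 0.707]
force: [0.2, 0.6, 0.4]
finger_gap: 1.0
tcp [0.4476 0.3232 0.0657] xaxis [ 0.001  0.    -1.   ] jaw yaw 91.0 t 14.20 gap 1.000 F [0.2 0.6 0.4] q [ 0.42  0.68  1.75  0.    0.72 -1.17]
  lin [-12.44, -41.04, 11.81] twist 1.458
```

```bash
python3 -m jog '{"linear":[[-2,0,0],[-5,0,0],[-8.5,0,0],[-12,0,0],[-12.5,-2,0.6],[-12.5,-6,1.7],[-12.5,-10,2.9],[-12.5,-14,4],[-12.5,-18,5.2],[-12.5,-22,6.3],[-12.5,-26,7.5],[-12.5,-30,8.6],[-12.5,-34,9.8],[-12.5,-37,10.6],[-12.4,-39,11.2],[-12.4,-40.5,11.7],[-12.4,-41,11.8],[-12.4,-41,11.8],[-12.4,-41,11.8],[-12.4,-41,11.8]],"twist":[0,0,0,0,0.1,0.22,0.34,0.46,0.58,0.7,0.82,0.94,1.06,1.18,1.3,1.4,1.458,1.458,1.458,1.458],"claw":[1,1,1,1,1,1,1,1,1,1,1,1,1,1,1,1,1,1,1,1]}'
python3 - <<'E'
from h import *
from station import manip
plan([(.573,-.085,.059,7.5)])
s=manip.snapshot("top");crop(s["pixels"],160,110,380,290,3,f"pics/i_top.png")
s=manip.snapshot("side");crop(s["pixels"],180,60,400,250,3,f"pics/i_side.png")
E
```

```text
t: 15.87
tcp_pos: [0.5722, -0.0841, 0.1892]
tool_rot: [0.466, 0.532, -0.466, 0.532]
force: [-0.2, -0.1, -0.5]
finger_gap: 0.998
tcp [ 0.5722 -0.0841  0.1892] xaxis [-0.001  0.    -1.   ] jaw yaw 7.6 t 15.87 gap 0.998 F [-0.2 -0.1 -0.5] q [-0.34  0.52  1.59  0.    1.03 -0.47]
  lin [13.02, 0.07, 0.11] twist 0.002
```

View pics/i_top.png

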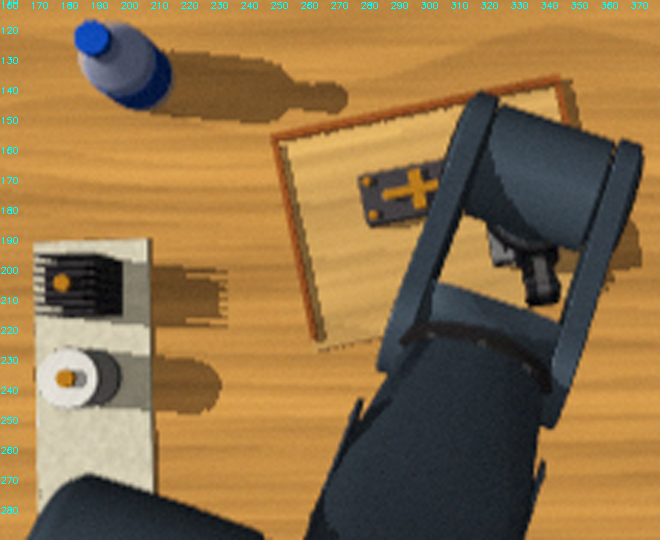

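View pics/i_side.png

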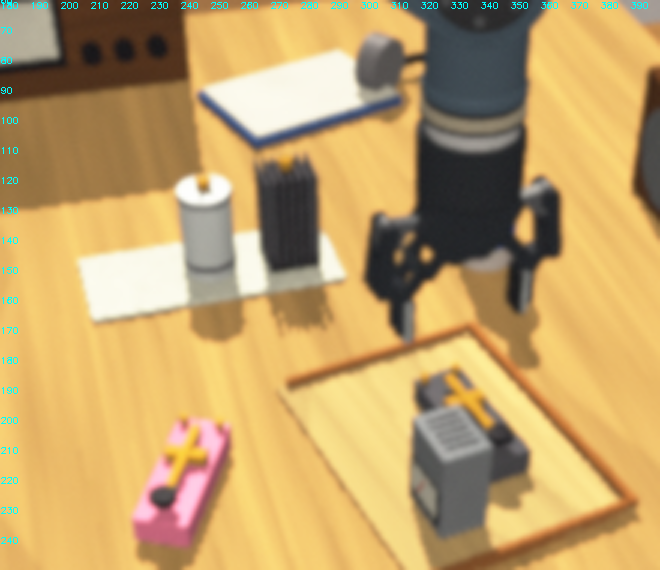

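```bash
python3 -m jog '{"linear":[[3,0,0.1],[6,0,0.1],[9,0,0.1],[11,0.1,0.1],[12.4,0.1,0.1],[12.8,0.1,0.1],[12.8,0.1,0.1],[12.8,0.1,0.1],[12.8,0.1,0.1],[12.8,0.1,0.1],[12.8,0.1,0.1],[12.8,0.1,0.1],[12.8,0.1,0.1],[12.8,0.1,0.1],[12.8,0.1,0.1],[12.8,0.1,0.1],[12.8,0.1,0.1]],"twist":[0,0,0,0,0,0,0,0,0,0,0,0,0,0,0,0,0],"claw":[1,1,1,1,1,1,1,0.4,0.1,-1,-1,-1,-1,-1,-1,-1,-1]}' 40
python3 - <<'E'
from h import *
from station import manip
s=manip.snapshot("side");crop(s["pixels"],230,90,400,260,4,f"pics/j_side.png")
plan([(.573,-.085,.2,7.5)])
E
```

```text
t: 17.38
tcp_pos: [0.5738, -0.0858, 0.0627]
tool_rot: [0.466, 0.531, -0.466, 0.532]
force: [-2.4, -0.1, 5.8]
finger_gap: 0.512
tcp [ 0.5739 -0.0858  0.0627] xaxis [ 0.001 -0.    -1.   ] jaw yaw 7.5 t 17.43 gap 0.515 F [-1.2 -0.1  5.6] q [-0.34  0.71  1.67 -0.    0.76 -0.47]
  lin [-13.73, -0.07, -0.08] twist 0.000
```

View pics/j_side.png

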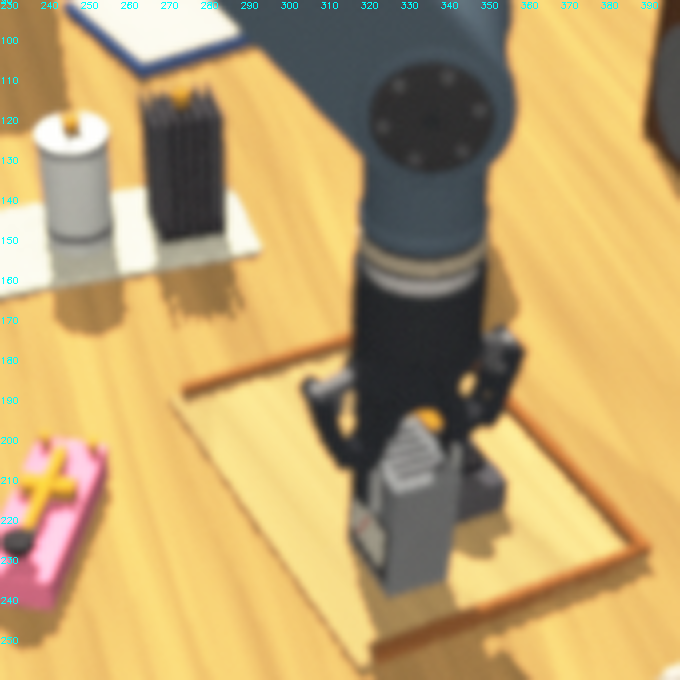

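```bash
python3 -m jog '{"linear":[[-0.5,0,0],[-1,0,0],[-2,0,0],[-4,0,0],[-6,0,0],[-8,0,0],[-10,0,0],[-12,0,0],[-13,0,0],[-13,0,0],[-13,0,0]],"twist":[0,0,0,0,0,0,0,0,0,0,0],"claw":[-1,-1,-1,-1,-1,-1,-1,-1,-1,-1,-1]}' 60
python3 - <<'E'
from h import *
plan([(.362,.321,.195,91)])
E
```

```text
t: 18.35
tcp_pos: [0.5738, -0.0855, 0.1916]
tool_rot: [0.466, 0.531, -0.466, 0.532]
force: [-0.3, 0.5, -4.0]
finger_gap: 0.511
tcp [ 0.5738 -0.0855  0.1916] xaxis [ 0.001 -0.    -1.   ] jaw yaw 7.5 t 18.35 gap 0.511 F [-0.3  0.5 -4. ] q [-0.34  0.52  1.59  0.    1.04 -0.47]
  lin [-0.37, -15.68, -43.07] twist -1.457
```

```bash
python3 -m jog '{"linear":[[0,-0.2,-0.6],[0,-0.7,-2],[0,-1.5,-4],[0,-2.5,-7],[0,-3.6,-10],[0,-4.7,-13],[0,-5.8,-16],[0,-6.9,-19],[0,-8,-22],[0,-9.1,-25],[0,-10.2,-28],[0,-11.3,-31],[0,-12.4,-34],[0,-13.5,-37],[0,-14.4,-39.5],[0,-15.1,-41.5],[0,-15.5,-42.6],[0,-15.7,-43.1],[0,-15.7,-43.1],[0,-15.7,-43.1]],"twist":[0,-0.1,-0.2,-0.3,-0.4,-0.5,-0.6,-0.7,-0.8,-0.9,-1,-1.1,-1.2,-1.3,-1.38,-1.44,-1.457,-1.457,-1.457,-1.457],"claw":[-1,-1,-1,-1,-1,-1,-1,-1,-1,-1,-1,-1,-1,-1,-1,-1,-1,-1,-1,-1]}'
python3 - <<'E'
from h import *
from station import manip
plan([(.362,.321,.062,91)])
s=manip.snapshot("side");crop(s["pixels"],180,60,400,250,3,f"pics/k_side.png")
E
```

```text
t: 20.02
tcp_pos: [0.3619, 0.3205, 0.1909]
tool_rot: [-0.006, 0.707, 0.005, 0.707]
force: [1.1, -0.5, -3.9]
finger_gap: 0.51
tcp [0.3619 0.3205 0.1909] xaxis [-0.001 -0.001 -1.   ] jaw yaw 90.9 t 20.02 gap 0.510 F [ 1.1 -0.5 -3.9] q [ 0.49  0.4   1.82 -0.    0.92 -1.09]
  lin [12.89, 0.06, 0.02] twist -0.001
```

View pics/k_side.png

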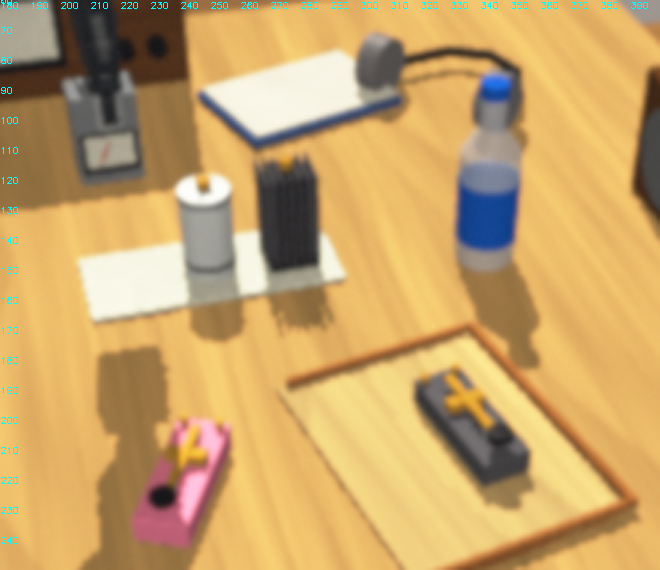

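```bash
python3 -m jog '{"linear":[[2,0,0],[5,0,0],[8,0,0],[10,0,0],[11.2,0,0],[12,0,0],[12.5,0,0],[12.7,0,0],[12.8,0,0],[12.8,0,0],[12.8,0,0],[12.8,0,0],[12.8,0,0],[12.8,0,0],[12.8,0,0],[12.8,0,0],[12.8,0,0]],"twist":[0,0,0,0,0,0,0,0,0,0,0,0,0,0,0,0,0],"claw":[-1,-1,-1,-1,-1,-1,-1,-1,-1,-1,-1,0.6,0.9,1,1,1,1]}'
python3 -m jog '{"linear":[[-2,0,0],[-5,0,0],[-9,0,0],[-13,0,0],[-13,-4,0],[-13,-8,1],[-13,-12,2],[-13,-16,3],[-13,-18,4],[-13,-18,4],[-13,-18,4],[-13,-18,4],[-13,-18,4]],"twist":[0,0,0,0,0,0,0,0,0,0,0,0,0],"claw":[1,1,1,1,1,1,1,1,1,1,1,1,1]}'
python3 - <<'E'
from h import *
from station import manip
plan([(.6205,-.002,.2,11)])
s=manip.snapshot("side");crop(s["pixels"],180,60,400,250,3,f"pics/l_side.png")
s=manip.snapshot("top");np.savez("top1.npz",**s);crop(s["pixels"],160,132,365,290,4,f"pics/l_top.png")
E
```

```text
t: 21.48
tcp_pos: [0.362, 0.3213, 0.0635]
tool_rot: [-0.006, 0.707, 0.006, 0.707]
force: [-0.1, -0.1, -0.4]
finger_gap: 1.0
t: 22.57
tcp_pos: [0.4042, 0.1428, 0.1932]
tool_rot: [-0.007, 0.707, 0.007, 0.707]
force: [0.6, -0.4, -0.2]
finger_gap: 0.998
tcp [0.4042 0.1428 0.1932] xaxis [-0.001  0.    -1.   ] jaw yaw 91.1 t 22.57 gap 0.998 F [ 0.6 -0.4 -0.2] q [ 0.08  0.33  1.95  0.    0.87 -1.51]
  lin [-0.71, -14.88, 21.36] twist 1.397
```

View pics/l_side.png

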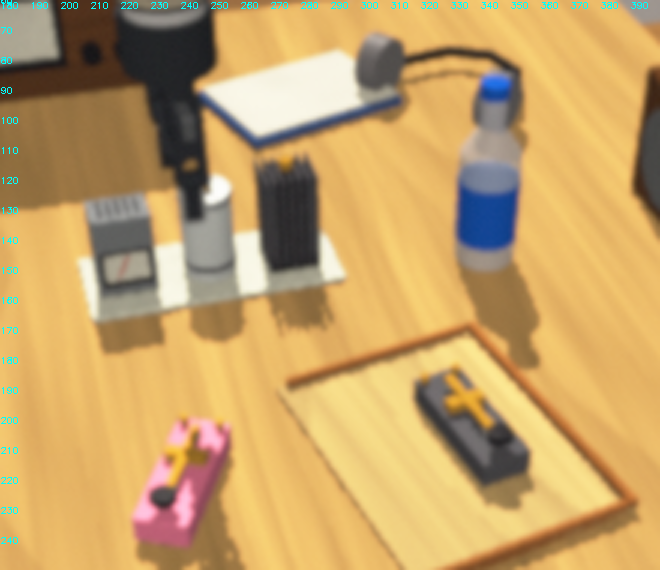

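View pics/l_top.png

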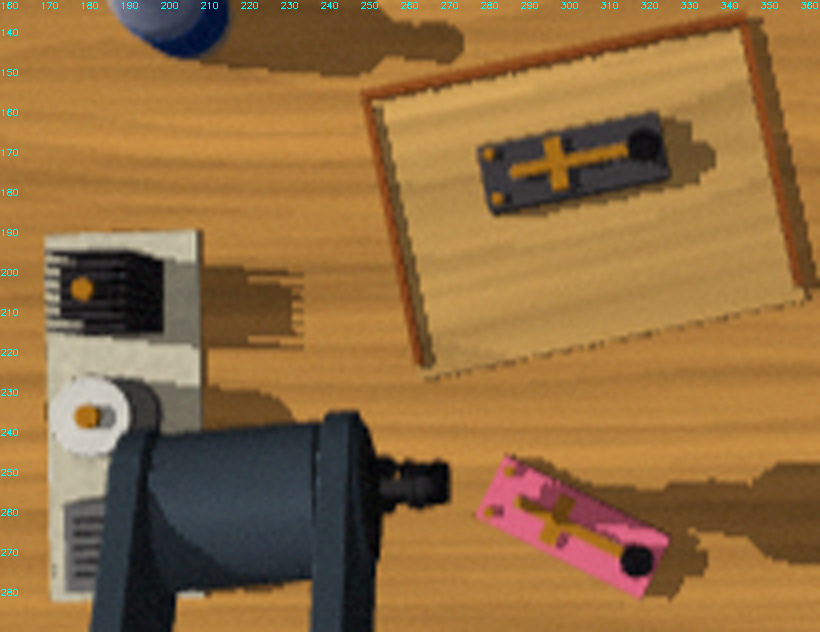

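Run:
```python
from h import *
s=np.load("top1.npz")
P=np.array([w(s,c,.032)[:2] for c in c6([(477,147),(657,111),(670,177),(494,215)],160,132,4)])
print(P.mean(0),P)
for i,j in((0,1),(3,2)): d=P[j]-P[i];print(np.hypot(*d),np.degrees(np.arctan2(d[1],d[0]))+90)
for i,j in((3,0),(2,1)): d=P[j]-P[i];print(np.hypot(*d),np.degrees(np.arctan2(d[1],d[0])))
C=np.array([.4474,.3223]);
for n,px,z in(("att",(82,289),.121),("load",(88,417),.111)): print(n,w(s,c6([px],160,132,4)[0],z))
plan([(*P.mean(0),.12,11.3)])
```

```text
[ 0.61974683 -0.00074236] [[ 0.63151849  0.06752577]
 [ 0.65528415 -0.05898738]
 [ 0.60866144 -0.06749392]
 [ 0.58352325  0.05598609]]
0.1287260085003441 10.639095655324013
0.1260128616148434 11.507086332632
0.049363023300870335 13.519236402524557
0.04739238163959425 10.340148310909449
att [0.53025699 0.32046417 0.121     ]
load [0.44633227 0.31888581 0.111     ]
tcp [0.4043 0.1429 0.1932] xaxis [-0.001  0.    -1.   ] jaw yaw 91.1 t 22.67 gap 1.004 F [-0.  -1.  -0.6] q [ 0.08  0.33  1.95  0.    0.87 -1.51]
  lin [7.31, -14.78, 21.27] twist 1.393
```

```bash
python3 -m jog '{"linear":[[1,-1,2],[2,-3,5],[3,-5,8],[4,-7,11],[5,-9,14],[6,-11,16.5],[6.8,-13,19],[7.3,-14.3,20.5],[7.3,-14.8,21.3],[7.3,-14.8,21.3],[7.3,-14.8,21.3],[7.3,-14.8,21.3],[7.3,-14.8,21.3],[7.3,-14.8,21.3],[7.3,-14.8,21.3],[7.3,-14.8,21.3]],"twist":[0.12,0.24,0.36,0.48,0.6,0.72,0.84,0.96,1.08,1.2,1.3,1.39,1.39,1.39,1.39,1.39],"claw":[1,1,1,1,1,1,1,1,1,1,1,1,1,1,1,1]}'
python3 - <<'E'
from h import *
plan([(.620,-.001,.010,11.3)])
E
```

```text
t: 24.0
tcp_pos: [0.6204, -0.0019, 0.1203]
tool_rot: [0.448, 0.547, -0.448, 0.547]
force: [-0.2, 0.3, -0.2]
finger_gap: 1.0
tcp [ 0.6204 -0.0019  0.1203] xaxis [-0.  0. -1.] jaw yaw 11.5 t 24.00 gap 1.000 F [-0.2  0.3 -0.2] q [-0.18  0.66  1.54  0.    0.94 -0.38]
  lin [11.03, -0.02, -0.09] twist 0.003
```

```bash
python3 -m jog '{"linear":[[3,0,-0.1],[6,0,-0.1],[8,0,-0.1],[9.5,0,-0.1],[10.4,0,-0.1],[10.8,0,-0.1],[10.9,0,-0.1],[10.9,0,-0.1],[10.9,0,-0.1],[10.9,0,-0.1],[10.9,0,-0.1],[10.9,0,-0.1],[10.9,0,-0.1],[10.9,0,-0.1],[10.9,0,-0.1],[10.9,0,-0.1],[10.9,0,-0.1]],"twist":[0,0,0,0,0,0,0,0,0,0,0,0,0,0,0,0,0],"claw":[1,1,1,1,1,1,1,1,0.4,0.1,-1,-1,-1,-1,-1,-1,-1]}' 40
python3 - <<'E'
from h import *
from station import manip
plan([])
s=manip.snapshot("side");crop(s["pixels"],230,90,400,260,4,f"pics/m_side.png")
E
```

```text
t: 25.42
tcp_pos: [0.6208, -0.0016, 0.0124]
tool_rot: [0.448, 0.547, -0.448, 0.547]
force: [-1.1, 0.3, 6.0]
finger_gap: 0.553
tcp [ 0.6208 -0.0016  0.0124] xaxis [ 0.001 -0.    -1.   ] jaw yaw 11.3 t 25.42 gap 0.553 F [-1.1  0.3  6. ] q [-0.18  0.82  1.58 -0.    0.74 -0.38]
```

View pics/m_side.png

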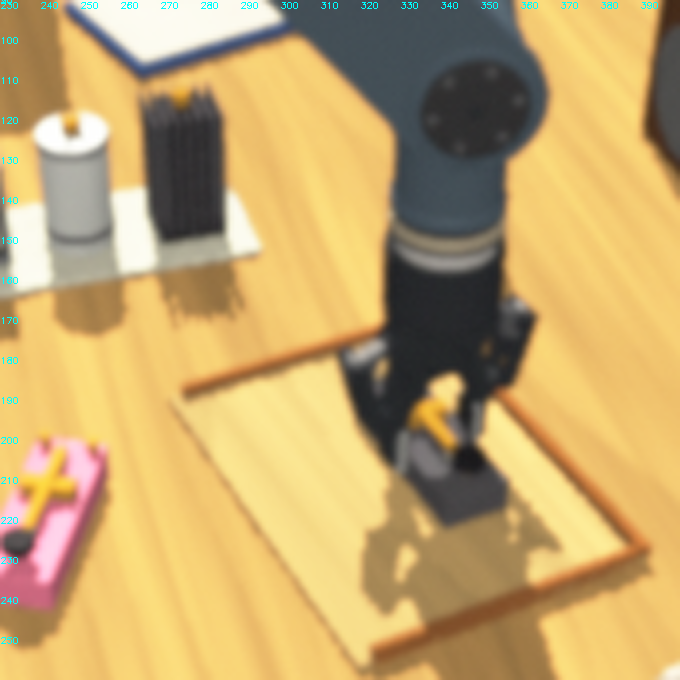

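```bash
python3 -m jog '{"linear":[[-0.3,0,0],[-0.8,0,0],[-1.6,0,0],[-3,0,0],[-5,0,0],[-7,0,0],[-9,0,0],[-10,0,0],[-10,0,0],[-10,0,0]],"twist":[0,0,0,0,0,0,0,0,0,0],"claw":[-1,-1,-1,-1,-1,-1,-1,-1,-1,-1]}' 80
python3 - <<'E'
from h import *
from station import manip
plan([(.4477,-.309,.11,83.6)])
s=manip.snapshot("side");crop(s["pixels"],230,90,400,260,4,f"pics/n_side.png")
E
```

```text
t: 26.3
tcp_pos: [0.6201, -0.0014, 0.1114]
tool_rot: [0.448, 0.547, -0.448, 0.547]
force: [-1.2, 0.2, -5.3]
finger_gap: 0.541
tcp [ 0.6201 -0.0014  0.1114] xaxis [ 0. -0. -1.] jaw yaw 11.3 t 26.30 gap 0.541 F [-1.2  0.2 -5.3] q [-0.18  0.67  1.54 -0.    0.93 -0.38]
  lin [0.14, -22.96, 26.77] twist -1.261
```

View pics/n_side.png

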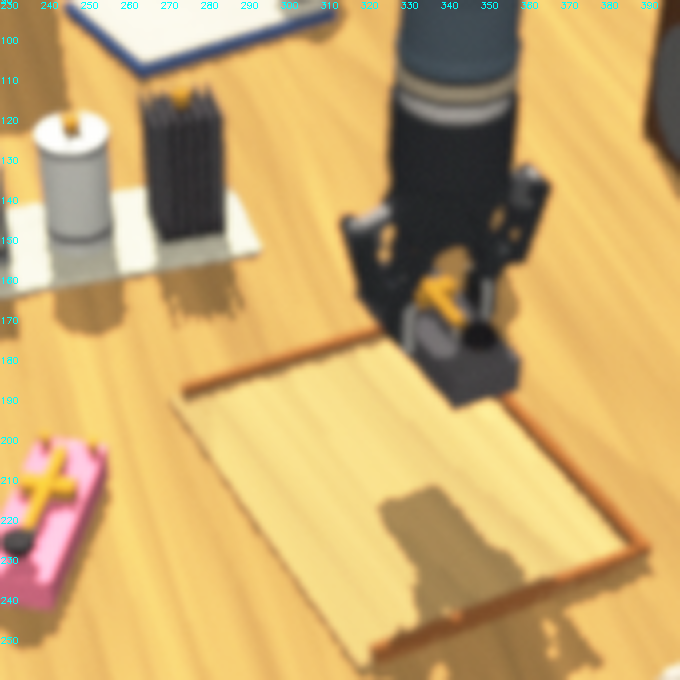

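```bash
python3 -m jog '{"linear":[[0,-0.6,0.7],[0,-1.6,1.9],[0,-3,3.5],[0,-4.6,5.4],[0,-6.3,7.4],[0,-8,9.4],[0,-9.7,11.3],[0,-11.4,13.3],[0,-13.1,15.3],[0,-14.8,17.3],[0,-16.5,19.3],[0,-18.2,21.2],[0,-19.9,23.2],[0,-21.4,25],[0,-22.4,26.1],[0,-22.9,26.7],[0,-23,26.8],[0,-23,26.8],[0,-23,26.8],[0,-23,26.8]],"twist":[0,-0.08,-0.16,-0.25,-0.34,-0.43,-0.52,-0.61,-0.7,-0.79,-0.88,-0.97,-1.06,-1.14,-1.2,-1.24,-1.26,-1.26,-1.26,-1.26],"claw":[-1,-1,-1,-1,-1,-1,-1,-1,-1,-1,-1,-1,-1,-1,-1,-1,-1,-1,-1,-1]}'
python3 - <<'E'
from h import *
from station import manip
plan([(.4477,-.3095,.0105,83.6)])
s=manip.snapshot("side");crop(s["pixels"],220,200,400,360,4,f"pics/o_side.png")
E
```

```text
t: 28.02
tcp_pos: [0.4474, -0.3085, 0.1109]
tool_rot: [0.04, 0.706, -0.039, 0.706]
force: [-0.1, 0.3, -5.2]
finger_gap: 0.544
tcp [ 0.4474 -0.3085  0.1109] xaxis [-0.001  0.001 -1.   ] jaw yaw 83.5 t 28.02 gap 0.544 F [-0.1  0.3 -5.2] q [-0.81  0.59  1.74  0.    0.81 -2.27]
  lin [10.04, -0.11, 0.05] twist -0.001
```

View pics/o_side.png

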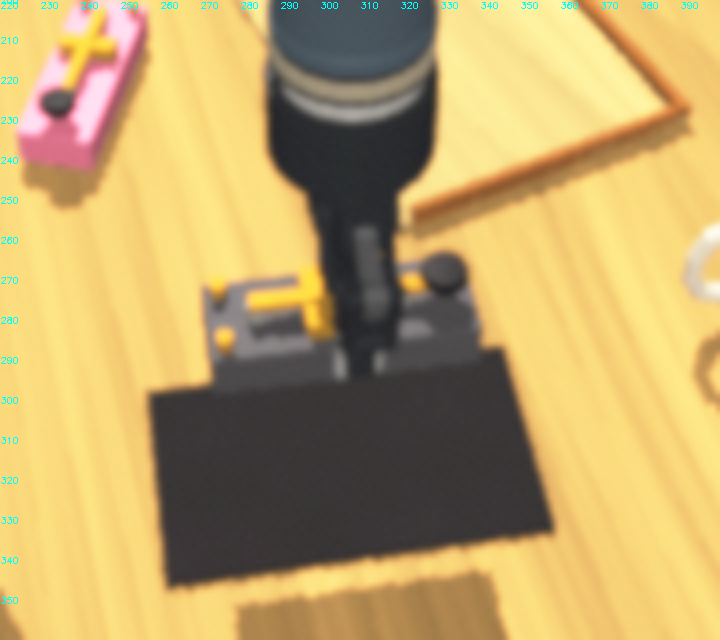

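Run:
```python
from h import *
s=np.load("side0.npz")
f=lambda q,z:[w(s,c,z)[:2] for c in c6(q,220,200,4)]
M=np.array(f([(150,393),(503,347),(552,532),(168,587)],.004));print(M,M.mean(0))
d=M[1]-M[0];print(np.hypot(*d),np.degrees(np.arctan2(d[1],d[0])));d=M[2]-M[3];print(np.hypot(*d),np.degrees(np.arctan2(d[1],d[0])))
B=np.array(f([(212,389),(480,361)],.1045));print("bottom",B,B.mean(0),np.hypot(*(B[1]-B[0])))
```

```text
[[ 0.35763199 -0.2387441 ]
 [ 0.5522674  -0.26125756]
 [ 0.5365536  -0.37869575]
 [ 0.3433247  -0.35589108]] [ 0.44744443 -0.30864712]
0.19593315292117827 -6.598076331628363
0.19456993628236216 -6.730851205185185
bottom [[ 0.3779303  -0.31995406]
 [ 0.50568625 -0.33887291]] [ 0.44180828 -0.32941349] 0.12914916297764695
```

```bash
python3 -m jog '{"linear":[[2,0,0.2],[4.5,-0.1,0.2],[7,-0.1,0.2],[8.5,-0.1,0.2],[9.2,-0.1,0.2],[9.6,-0.1,0.2],[9.9,-0.1,0.2],[10.1,-0.1,0.2],[10.1,-0.1,0.2],[10.1,-0.1,0.2],[10.1,-0.1,0.2],[10.1,-0.1,0.2],[10.1,-0.1,0.2],[10.1,-0.1,0.2],[10.1,-0.1,0.2],[10.1,-0.1,0.2]],"twist":[0,0,0,0,0,0,0,0,0,0,0,0,0,0,0,0],"claw":[-1,-1,-1,-1,-1,-1,-1,-1,-1,-1,-1,0.6,0.9,1,1,1]}'
python3 -m jog '{"linear":[[-1,0,0],[-3,0,0],[-6,0,0],[-9,0,0],[-12,0,0],[-15,4,0],[-18,8,0],[-18,12,0],[-18,16,0],[-18,20,0],[-18,20,0],[-18,20,0]],"twist":[0,0,0,0,0,0,0,0,0,0,0,0],"claw":[1,1,1,1,1,1,1,1,1,1,1,1]}'
python3 - <<'E'
from h import *
from station import manip
plan([])
s=manip.snapshot("side");crop(s["pixels"],220,200,400,350,4,f"pics/p_side.png")
s=manip.snapshot("top");np.savez("top2.npz",**s);crop(s["pixels"],330,170,450,280,6,f"pics/p_top.png")
E
```

```text
t: 29.4
tcp_pos: [0.4496, -0.311, 0.0107]
tool_rot: [0.04, 0.706, -0.04, 0.706]
force: [0.3, 1.0, 0.4]
finger_gap: 0.997
t: 30.4
tcp_pos: [0.4713, -0.1089, 0.1911]
tool_rot: [0.038, 0.706, -0.038, 0.706]
force: [-1.2, -0.6, 0.0]
finger_gap: 1.002
tcp [ 0.4713 -0.1089  0.1911] xaxis [-0.  0. -1.] jaw yaw 83.8 t 30.40 gap 1.002 F [-1.2 -0.6  0. ] q [-0.46  0.4   1.82  0.    0.92 -1.92]
```

View pics/p_side.png

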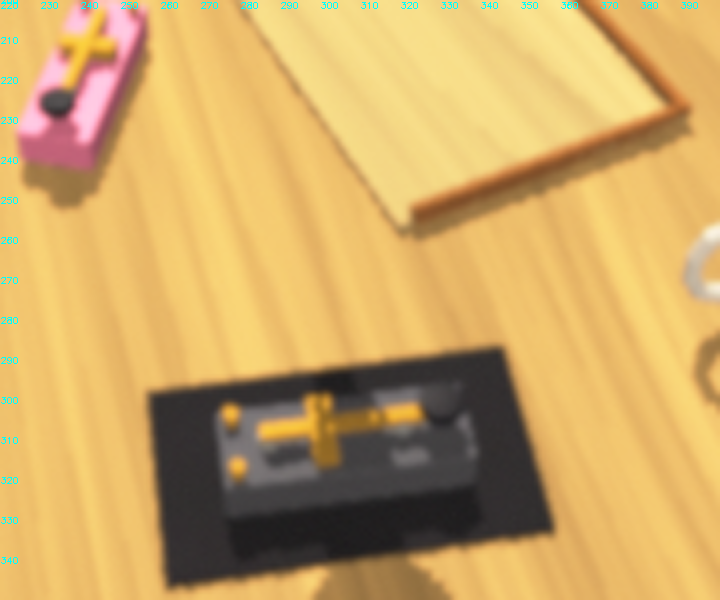

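View pics/p_top.png

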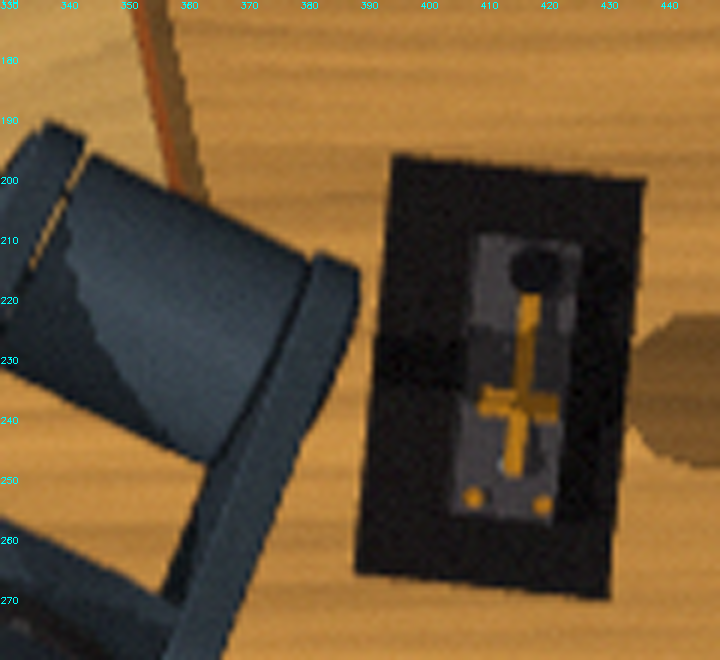

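Run:
```python
from h import *
s=np.load("top2.npz")
f=lambda q,z:np.array([w(s,c,z)[:2] for c in c6(q,330,170,6)])
K=f([(477,233),(580,242),(552,525),(450,515)],.030);M=f([(393,154),(647,178),(608,600),(355,573)],.004)
print(K.mean(0),M.mean(0))
for P in(K,M):
  d=P[0]-P[3];print(np.hypot(*d),np.degrees(np.arctan2(d[1],d[0])))
plan([(.362,.3213,.19,91),(.5739,-.0858,.0627,7.5)])
```

```text
[ 0.4470583  -0.31096397] [ 0.44841349 -0.30907585]
0.13129432794818474 -6.747215935948047
0.19855201714400214 -6.362898695460333
tcp [ 0.4723 -0.1124  0.1908] xaxis [ 0.001 -0.001 -1.   ] jaw yaw 83.6 t 30.50 gap 0.999 F [ 1.7  0.3 -0.5] q [-0.46  0.4   1.82 -0.    0.92 -1.92]
  lin [0.02, 41.87, -15.78] twist -0.129
  lin [12.82, 3.79, 9.79] twist 1.328
```

```bash
python3 -m jog '{"linear":[[0,2,-0.7],[0,5,-1.9],[0,9,-3.4],[0,13,-4.9],[0,17,-6.4],[0,21,-7.9],[0,25,-9.4],[0,29,-10.9],[0,33,-12.4],[0,37,-13.9],[0,40,-15.1],[0,41.5,-15.6],[0,41.9,-15.8],[0,41.9,-15.8],[0,41.9,-15.8],[0,41.9,-15.8]],"twist":[0,0,-0.05,-0.1,-0.129,-0.129,-0.129,-0.129,-0.129,-0.129,-0.129,-0.129,-0.129,-0.129,-0.129,-0.129],"claw":[1,1,1,1,1,1,1,1,1,1,1,1,1,1,1,1]}'
python3 - <<'E'
from h import *
plan([(.362,.3213,.0612,91)])
E
```

```text
t: 31.83
tcp_pos: [0.363, 0.3204, 0.1902]
tool_rot: [-0.005, 0.707, 0.005, 0.707]
force: [0.5, 0.0, 0.6]
finger_gap: 0.999
tcp [0.363  0.3204 0.1902] xaxis [-0.    -0.001 -1.   ] jaw yaw 90.8 t 31.83 gap 0.999 F [0.5 0.  0.6] q [ 0.49  0.4   1.82 -0.    0.92 -1.09]
  lin [12.9, 0.1, -0.09] twist -0.004
```

```bash
python3 -m jog '{"linear":[[3,0.1,-0.1],[6,0.1,-0.1],[9,0.1,-0.1],[11,0.1,-0.1],[12.4,0.1,-0.1],[12.8,0.1,-0.1],[12.8,0.1,-0.1],[12.8,0.1,-0.1],[12.8,0.1,-0.1],[12.8,0.1,-0.1],[12.8,0.1,-0.1],[12.8,0.1,-0.1],[12.8,0.1,-0.1],[12.8,0.1,-0.1],[12.8,0.1,-0.1],[12.8,0.1,-0.1],[12.8,0.1,-0.1]],"twist":[0,0,0,0,0,0,0,0,0,0,0,0,0,0,0,0,0],"claw":[1,1,1,1,1,1,1,0.4,0.1,-1,-1,-1,-1,-1,-1,-1,-1]}' 40
python3 -m jog '{"linear":[[-0.5,0,0],[-1,0,0],[-2,0,0],[-4,0,0],[-6,0,0],[-8,0,0],[-10,0,0],[-12,0,0],[-13,0,0],[-13,0,0],[-13,0,0]],"twist":[0,0,0,0,0,0,0,0,0,0,0],"claw":[-1,-1,-1,-1,-1,-1,-1,-1,-1,-1,-1]}' 60
python3 - <<'E'
from h import *
plan([(.5739,-.0858,.19,7.5)])
E
```

```text
t: 33.25
tcp_pos: [0.3616, 0.3229, 0.0635]
tool_rot: [-0.006, 0.706, 0.006, 0.708]
force: [0.9, -3.2, 5.9]
finger_gap: 0.513
t: 34.17
tcp_pos: [0.3608, 0.3233, 0.193]
tool_rot: [-0.006, 0.707, 0.006, 0.707]
force: [0.6, -0.6, -5.1]
finger_gap: 0.509
tcp [0.3608 0.3233 0.193 ] xaxis [ 0.001  0.001 -1.   ] jaw yaw 90.9 t 34.17 gap 0.509 F [ 0.6 -0.6 -5.1] q [ 0.5   0.4   1.82  0.    0.92 -1.09]
  lin [0.29, -41.25, 20.63] twist 1.456
```

```bash
python3 -m jog '{"linear":[[0,-0.6,0.3],[0,-2,1],[0,-4,2],[0,-7,3.5],[0,-10,5],[0,-13,6.5],[0,-16,8],[0,-19,9.5],[0,-22,11],[0,-25,12.5],[0,-28,14],[0,-31,15.5],[0,-34,17],[0,-36.5,18.2],[0,-38.5,19.2],[0,-40.2,20.1],[0,-41,20.5],[0,-41.2,20.6],[0,-41.2,20.6],[0,-41.2,20.6]],"twist":[0,0.1,0.2,0.3,0.4,0.5,0.6,0.7,0.8,0.9,1,1.1,1.2,1.3,1.38,1.44,1.456,1.456,1.456,1.456],"claw":[-1,-1,-1,-1,-1,-1,-1,-1,-1,-1,-1,-1,-1,-1,-1,-1,-1,-1,-1,-1]}'
python3 - <<'E'
from h import *
plan([(.5739,-.0858,.0627,7.5)])
E
```

```text
t: 35.83
tcp_pos: [0.5723, -0.0843, 0.1915]
tool_rot: [0.466, 0.533, -0.466, 0.531]
force: [-0.1, 0.9, -5.0]
finger_gap: 0.511
tcp [ 0.5723 -0.0843  0.1915] xaxis [-0.003  0.002 -1.   ] jaw yaw 7.6 t 35.83 gap 0.511 F [-0.1  0.9 -5. ] q [-0.34  0.52  1.59  0.    1.04 -0.47]
  lin [12.88, 0.18, 0.2] twist 0.001
```

```bash
python3 -m jog '{"linear":[[1,0,0],[3,0.1,0.1],[6,0.1,0.1],[9,0.1,0.1],[11,0.1,0.1],[12,0.1,0.1],[12.5,0.1,0.1],[12.7,0.1,0.1],[12.8,0.1,0.1],[12.8,0.1,0.1]],"twist":[0,0,0,0,0,0,0,0,0,0],"claw":[-1,-1,-1,-1,-1,-1,-1,-1,-1,-1]}'
python3 - <<'E'
from h import *
plan([(.5739,-.0858,.0627,7.5)])
E
```

```text
t: 36.67
tcp_pos: [0.5758, -0.0865, 0.0654]
tool_rot: [0.466, 0.531, -0.466, 0.533]
force: [0.7, -0.0, -3.4]
finger_gap: 0.512
tcp [ 0.5758 -0.0865  0.0654] xaxis [ 0.002 -0.001 -1.   ] jaw yaw 7.5 t 36.67 gap 0.512 F [ 0.7 -0.  -3.4] q [-0.34  0.7   1.67 -0.    0.77 -0.47]
  lin [0.27, -0.18, -0.09] twist 0.001
```

```bash
python3 -m jog '{"linear":[[0.1,-0.1,0],[0.2,-0.1,0],[0.2,-0.1,0],[0.2,-0.1,0],[0.2,-0.1,0],[0.2,-0.1,0]],"twist":[0,0,0,0,0,0],"claw":[-1,-1,-1,-1,-1,-1]}'
python3 -m jog '{"linear":[[0,0,0],[0,0,0],[0,0,0],[0,0,0],[-1,0,0],[-4,0,0],[-8,0,0],[-12,0,0],[-13,0,0],[-13,0,0],[-13,0,0],[-13,0,0]],"twist":[0,0,0,0,0,0,0,0,0,0,0,0],"claw":[0.5,0.8,1,1,1,1,1,1,1,1,1,1]}'
python3 - <<'E'
from h import *
plan([(.4476,.3232,.19,91)])
E
```

```text
t: 37.17
tcp_pos: [0.5745, -0.0868, 0.0636]
tool_rot: [0.466, 0.531, -0.466, 0.532]
force: [-1.6, -0.0, 6.4]
finger_gap: 0.505
t: 38.17
tcp_pos: [0.5725, -0.086, 0.191]
tool_rot: [0.466, 0.533, -0.467, 0.531]
force: [0.3, 0.2, 0.1]
finger_gap: 1.0
tcp [ 0.5725 -0.086   0.191 ] xaxis [-0.003  0.001 -1.   ] jaw yaw 7.5 t 38.17 gap 1.000 F [0.3 0.2 0.1] q [-0.34  0.52  1.59  0.    1.04 -0.47]
  lin [0.18, -7.04, -42.2] twist -1.457
```

Now to the dummy load on the side board.

```bash
python3 -m jog '{"linear":[[0,-0.3,-2],[0,-0.8,-5],[0,-1.5,-9],[0,-2.2,-13],[0,-2.8,-17],[0,-3.5,-21],[0,-4.2,-25],[0,-4.8,-29],[0,-5.5,-33],[0,-6.2,-37],[0,-6.7,-40],[0,-7,-41.8],[0,-7,-42.2],[0,-7,-42.2],[0,-7,-42.2],[0,-7,-42.2],[0,-7,-42.2]],"twist":[-0.1,-0.2,-0.3,-0.42,-0.54,-0.66,-0.78,-0.9,-1.02,-1.14,-1.25,-1.35,-1.457,-1.457,-1.457,-1.457,-1.457],"claw":[1,1,1,1,1,1,1,1,1,1,1,1,1,1,1,1,1]}'
python3 - <<'E'
from h import *
from station import manip
plan([(.4476,.3232,.0655,91)])
s=manip.snapshot("side");crop(s["pixels"],200,60,400,250,3,f"pics/q_side.png")
s=manip.snapshot("top");np.savez("top3.npz",**s);crop(s["pixels"],245,132,365,230,6,f"pics/q_top.png")
E
```

```text
t: 39.58
tcp_pos: [0.4493, 0.3218, 0.1915]
tool_rot: [-0.005, 0.708, 0.005, 0.707]
force: [0.7, 0.5, 0.4]
finger_gap: 0.999
tcp [0.4493 0.3218 0.1915] xaxis [-0.002 -0.001 -1.   ] jaw yaw 90.8 t 39.58 gap 0.999 F [0.7 0.5 0.4] q [ 0.42  0.48  1.66 -0.    1.01 -1.17]
  lin [12.6, 0.15, -0.14] twist -0.003
```

View pics/q_side.png

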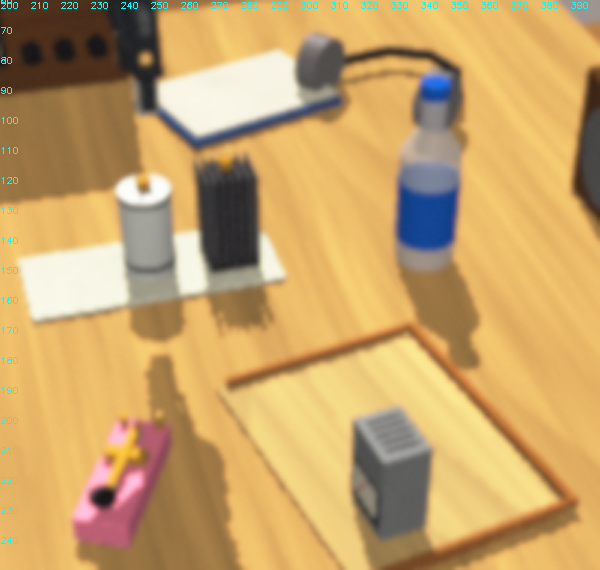

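View pics/q_top.png

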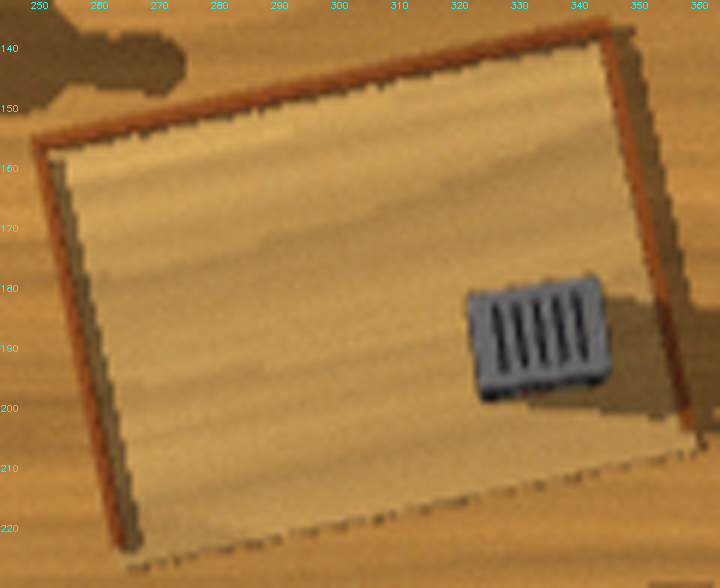

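```bash
python3 -m jog '{"linear":[[3,0.1,-0.1],[6,0.1,-0.1],[9,0.1,-0.1],[11,0.1,-0.1],[12.2,0.1,-0.1],[12.6,0.1,-0.1],[12.6,0.1,-0.1],[12.6,0.1,-0.1],[12.6,0.1,-0.1],[12.6,0.1,-0.1],[12.6,0.1,-0.1],[12.6,0.1,-0.1],[12.6,0.1,-0.1],[12.6,0.1,-0.1],[12.6,0.1,-0.1],[12.6,0.1,-0.1]],"twist":[0,0,0,0,0,0,0,0,0,0,0,0,0,0,0,0],"claw":[1,1,1,1,1,1,1,0.4,0.2,-1,-1,-1,-1,-1,-1,-1]}' 40
python3 -m jog '{"linear":[[-0.5,0,0],[-1,0,0],[-2,0,0],[-4,0,0],[-6,0,0],[-8,0,0],[-10,0,0],[-12,0,0],[-13,0,0],[-13,0,0],[-13,0,0],[-13,0,0]],"twist":[0,0,0,0,0,0,0,0,0,0,0,0],"claw":[-1,-1,-1,-1,-1,-1,-1,-1,-1,-1,-1,-1]}' 60
python3 - <<'E'
from h import *
from station import manip
plan([(.5607,-.0138,.19,10)])
s=manip.snapshot("side");crop(s["pixels"],200,60,400,250,3,f"pics/r_side.png")
E
```

```text
t: 41.02
tcp_pos: [0.4492, 0.3238, 0.0677]
tool_rot: [-0.006, 0.706, 0.006, 0.708]
force: [0.3, -2.7, 5.8]
finger_gap: 0.62
t: 42.02
tcp_pos: [0.4471, 0.3233, 0.1951]
tool_rot: [-0.007, 0.708, 0.006, 0.706]
force: [-0.0, -0.0, -5.2]
finger_gap: 0.615
tcp [0.4471 0.3233 0.1951] xaxis [-0.003 -0.001 -1.   ] jaw yaw 91.0 t 42.02 gap 0.615 F [-0.  -0.  -5.2] q [ 0.42  0.48  1.65  0.    1.01 -1.16]
  lin [0.52, -33.9, 10.78] twist 1.414
```

View pics/r_side.png

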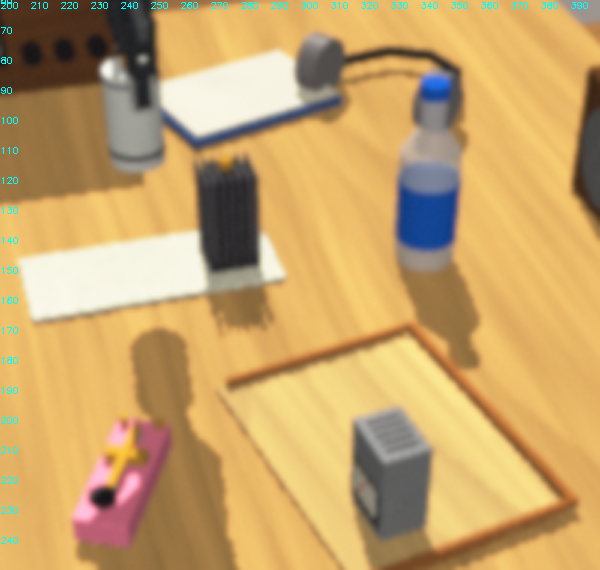

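```bash
python3 -m jog '{"linear":[[0,-0.6,0.2],[0,-2,0.6],[0,-4,1.3],[0,-6.5,2.1],[0,-9,2.9],[0,-11.5,3.7],[0,-14,4.5],[0,-16.5,5.3],[0,-19,6.1],[0,-21.5,6.9],[0,-24,7.6],[0,-26.5,8.4],[0,-29,9.2],[0,-31,9.8],[0,-32.7,10.4],[0,-33.7,10.7],[0,-34,10.8],[0,-34,10.8],[0,-34,10.8],[0,-34,10.8]],"twist":[0,0.1,0.2,0.3,0.4,0.5,0.6,0.7,0.8,0.9,1,1.1,1.2,1.3,1.37,1.41,1.414,1.414,1.414,1.414],"claw":[-1,-1,-1,-1,-1,-1,-1,-1,-1,-1,-1,-1,-1,-1,-1,-1,-1,-1,-1,-1]}'
python3 - <<'E'
from h import *
plan([(.5607,-.0150,.068,10)])
E
```

```text
t: 43.73
tcp_pos: [0.5613, -0.0131, 0.196]
tool_rot: [0.454, 0.543, -0.454, 0.541]
force: [-0.3, 0.3, -4.6]
finger_gap: 0.617
tcp [ 0.5613 -0.0131  0.196 ] xaxis [-0.001  0.001 -1.   ] jaw yaw 10.1 t 43.73 gap 0.617 F [-0.3  0.3 -4.6] q [-0.22  0.49  1.63  0.    1.03 -0.4 ]
  lin [12.8, -0.07, 0.19] twist 0.001
```

```bash
python3 -m jog '{"linear":[[1,0,0.1],[3,0,0.1],[6,-0.1,0.1],[9,-0.1,0.1],[11,-0.1,0.1],[12,-0.1,0.1],[12.5,-0.1,0.1],[12.7,-0.1,0.1],[12.7,-0.1,0.1],[12.7,-0.1,0.1],[12.7,-0.1,0.1]],"twist":[0,0,0,0,0,0,0,0,0,0,0],"claw":[-1,-1,-1,-1,-1,-1,-1,-1,-1,-1,-1]}'
python3 - <<'E'
from h import *
plan([(.5607,-.0150,.068,10)])
E
```

```text
t: 44.65
tcp_pos: [0.5624, -0.0157, 0.0706]
tool_rot: [0.455, 0.541, -0.454, 0.543]
force: [-0.6, -0.5, -4.5]
finger_gap: 0.614
tcp [ 0.5624 -0.0157  0.0706] xaxis [ 0.003 -0.001 -1.   ] jaw yaw 10.0 t 44.65 gap 0.614 F [-0.6 -0.5 -4.5] q [-0.23  0.68  1.72  0.    0.74 -0.4 ]
  lin [0.26, -0.16, -0.09] twist -0.000
```

```bash
python3 -m jog '{"linear":[[0.1,-0.1,0],[0.2,-0.1,0],[0.3,-0.1,0],[0.3,-0.1,0],[0.3,-0.1,0],[0.3,-0.1,0]],"twist":[0,0,0,0,0,0],"claw":[-1,-1,-1,-1,-1,-1]}'
python3 -m jog '{"linear":[[0,0,0],[0,0,0],[0,0,0],[0,0,0],[-1,0,0],[-4,0,0],[-8,0,0],[-12,0,0],[-12.5,0,0],[-12.5,0,0],[-12.5,0,0],[-12.5,0,0]],"twist":[0,0,0,0,0,0,0,0,0,0,0,0],"claw":[0.5,0.8,1,1,1,1,1,1,1,1,1,1]}'
python3 - <<'E'
from h import *
plan([(.5325,.3242,.195,91)])
E
```

```text
t: 45.15
tcp_pos: [0.5606, -0.0158, 0.0679]
tool_rot: [0.455, 0.541, -0.454, 0.542]
force: [-2.4, 0.2, 5.3]
finger_gap: 0.614
t: 46.15
tcp_pos: [0.559, -0.0154, 0.1901]
tool_rot: [0.454, 0.543, -0.455, 0.541]
force: [-0.0, -0.0, -1.5]
finger_gap: 1.002
tcp [ 0.559  -0.0154  0.1901] xaxis [-0.003  0.001 -1.   ] jaw yaw 10.0 t 46.15 gap 1.002 F [-0.  -0.  -1.5] q [-0.23  0.49  1.64 -0.    1.01 -0.4 ]
  lin [-0.46, 3.27, -33.9] twist -1.414
```

```bash
python3 -m jog '{"linear":[[-0.2,0.2,-2],[-0.5,0.5,-5],[-0.5,0.9,-9],[-0.5,1.2,-13],[-0.5,1.6,-17],[-0.5,2,-21],[-0.5,2.4,-25],[-0.5,2.8,-29],[-0.5,3.1,-32],[-0.5,3.3,-33.6],[-0.5,3.3,-33.9],[-0.5,3.3,-33.9],[-0.5,3.3,-33.9],[-0.5,3.3,-33.9],[-0.5,3.3,-33.9],[-0.5,3.3,-33.9]],"twist":[-0.1,-0.22,-0.34,-0.46,-0.58,-0.7,-0.82,-0.94,-1.06,-1.18,-1.3,-1.414,-1.414,-1.414,-1.414,-1.414],"claw":[1,1,1,1,1,1,1,1,1,1,1,1,1,1,1,1]}'
python3 - <<'E'
from h import *
from station import manip
plan([(.5325,.3242,.0695,91)])
s=manip.snapshot("side");crop(s["pixels"],200,60,400,250,3,f"pics/s_side.png")
s=manip.snapshot("top");np.savez("top4.npz",**s);crop(s["pixels"],245,132,365,230,6,f"pics/s_top.png")
E
```

```text
t: 47.48
tcp_pos: [0.5339, 0.3234, 0.1956]
tool_rot: [-0.005, 0.708, 0.005, 0.707]
force: [-0.3, -0.3, 0.4]
finger_gap: 0.998
tcp [0.5339 0.3234 0.1956] xaxis [-0.001 -0.001 -1.   ] jaw yaw 90.8 t 47.48 gap 0.998 F [-0.3 -0.3  0.4] q [ 0.37  0.57  1.47  0.    1.11 -1.22]
  lin [12.61, 0.09, -0.13] twist -0.003
```

View pics/s_side.png

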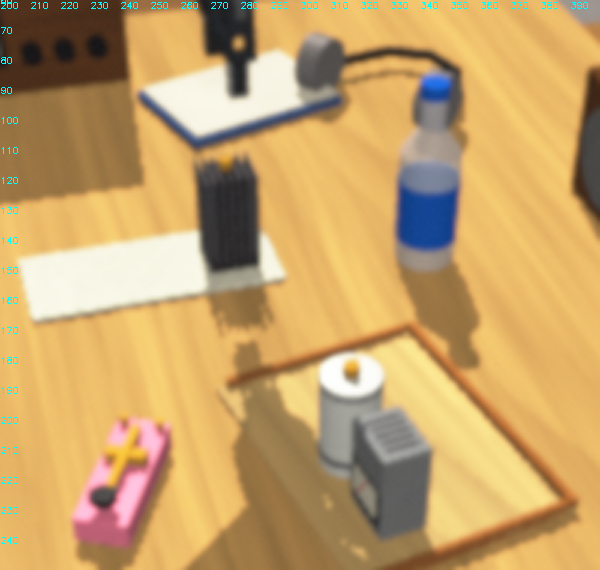

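View pics/s_top.png

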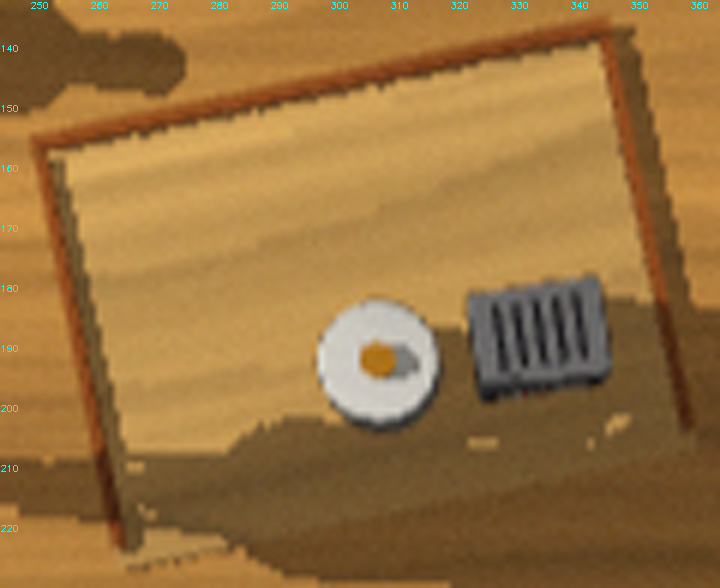

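```bash
python3 -m jog '{"linear":[[3,0,-0.1],[6,0,-0.2],[9,0,-0.2],[11,0,-0.2],[12.3,0,-0.2],[12.7,0,-0.2],[12.7,0,-0.2],[12.7,0,-0.2],[12.7,0,-0.2],[12.7,0,-0.2],[12.7,0,-0.2],[12.7,0,-0.2],[12.7,0,-0.2],[12.7,0,-0.2],[12.7,0,-0.2],[12.7,0,-0.2]],"twist":[0,0,0,0,0,0,0,0,0,0,0,0,0,0,0,0],"claw":[1,1,1,1,1,1,1,0.4,0.2,-1,-1,-1,-1,-1,-1,-1]}' 40
python3 -m jog '{"linear":[[-0.5,0,0],[-1,0,0],[-2,0,0],[-4,0,0],[-6,0,0],[-8,0,0],[-10,0,0],[-12,0,0],[-13,0,0],[-13,0,0],[-13,0,0],[-13,0,0]],"twist":[0,0,0,0,0,0,0,0,0,0,0,0],"claw":[-1,-1,-1,-1,-1,-1,-1,-1,-1,-1,-1,-1]}' 60
python3 - <<'E'
from h import *
plan([(.5475,.0586,.195,8)])
E
```

```text
t: 48.92
tcp_pos: [0.5333, 0.3241, 0.0711]
tool_rot: [-0.006, 0.706, 0.006, 0.708]
force: [-1.0, -2.1, 5.7]
finger_gap: 0.627
t: 49.92
tcp_pos: [0.531, 0.3235, 0.1979]
tool_rot: [-0.006, 0.708, 0.006, 0.706]
force: [-1.0, -1.0, -5.3]
finger_gap: 0.625
tcp [0.531  0.3235 0.1979] xaxis [-0.003 -0.001 -1.   ] jaw yaw 91.0 t 49.92 gap 0.625 F [-1.  -1.  -5.3] q [ 0.37  0.56  1.47  0.    1.11 -1.22]
  lin [0.31, -26.51, 1.2] twist 1.448
```

```bash
python3 -m jog '{"linear":[[0,-0.5,0],[0,-1.5,0.1],[0,-3,0.1],[0,-5,0.2],[0,-7,0.3],[0,-9,0.4],[0,-11,0.5],[0,-13,0.6],[0,-15,0.7],[0,-17,0.8],[0,-19,0.9],[0,-21,1],[0,-23,1.1],[0,-24.5,1.1],[0,-25.5,1.2],[0,-26.2,1.2],[0,-26.5,1.2],[0,-26.5,1.2],[0,-26.5,1.2],[0,-26.5,1.2]],"twist":[0,0.1,0.2,0.3,0.4,0.5,0.6,0.7,0.8,0.9,1,1.1,1.2,1.3,1.38,1.43,1.448,1.448,1.448,1.448],"claw":[-1,-1,-1,-1,-1,-1,-1,-1,-1,-1,-1,-1,-1,-1,-1,-1,-1,-1,-1,-1]}'
python3 - <<'E'
from h import *
plan([(.5475,.0580,.0695,8)])
E
```

```text
t: 51.58
tcp_pos: [0.5484, 0.0596, 0.1989]
tool_rot: [0.463, 0.534, -0.464, 0.534]
force: [0.8, -0.3, -4.3]
finger_gap: 0.621
tcp [0.5484 0.0596 0.1989] xaxis [-0.001  0.    -1.   ] jaw yaw 8.1 t 51.58 gap 0.621 F [ 0.8 -0.3 -4.3] q [-0.09  0.47  1.65  0.    1.02 -0.24]
  lin [12.94, -0.1, 0.15] twist 0.002
```

```bash
python3 -m jog '{"linear":[[1,0,0],[3,-0.1,0.1],[6,-0.1,0.1],[9,-0.1,0.1],[11,-0.1,0.1],[12,-0.2,0.1],[12.5,-0.2,0.1],[12.7,-0.2,0.1],[12.7,-0.2,0.1],[12.7,-0.2,0.1],[12.7,-0.2,0.1]],"twist":[0,0,0,0,0,0,0,0,0,0,0],"claw":[-1,-1,-1,-1,-1,-1,-1,-1,-1,-1,-1]}'
python3 - <<'E'
from h import *
from station import manip
plan([(.5475,.0580,.070,8)])
s=manip.snapshot("side");crop(s["pixels"],230,90,400,260,4,f"pics/u_side.png")
E
```

```text
t: 52.5
tcp_pos: [0.548, 0.0579, 0.0736]
tool_rot: [0.464, 0.533, -0.463, 0.535]
force: [0.1, 0.4, -3.9]
finger_gap: 0.626
tcp [0.548  0.0579 0.0736] xaxis [ 0.003 -0.    -1.   ] jaw yaw 8.0 t 52.50 gap 0.626 F [ 0.1  0.4 -3.9] q [-0.1   0.66  1.75  0.    0.73 -0.24]
  lin [0.36, -0.05, -0.02] twist 0.001
```

View pics/u_side.png

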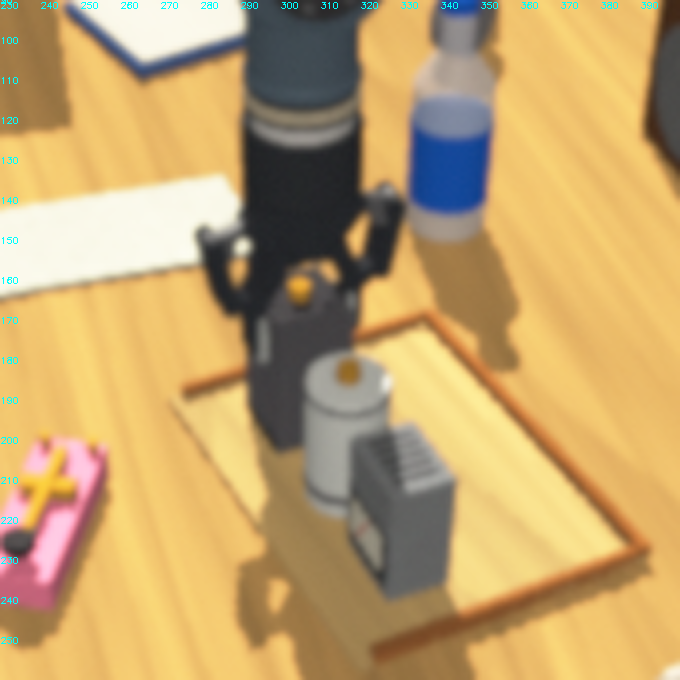

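```bash
python3 -m jog '{"linear":[[0.1,0,0],[0.2,0,0],[0.3,0,0],[0.3,0,0],[0.3,0,0],[0.3,0,0]],"twist":[0,0,0,0,0,0],"claw":[-1,-1,-1,-1,-1,-1]}'
```

```text
t: 53.05
tcp_pos: [0.5473, 0.0579, 0.0711]
tool_rot: [0.464, 0.533, -0.463, 0.534]
force: [-2.0, -0.3, 7.9]
finger_gap: 0.627
```

Contact with the board; release and retreat.

```bash
python3 -m jog '{"linear":[[0,0,0],[0,0,0],[0,0,0],[0,0,0],[-1,0,0],[-4,0,0],[-8,0,0],[-12,0,0],[-14,0,-3],[-14,0,-7],[-14,0,-11],[-14,0,-15],[-14,0,-19],[-14,0,-23],[-14,0,-26],[-14,0,-26],[-14,0,-26],[-14,0,-26],[-14,0,-26],[-14,0,-26]],"twist":[0,0,0,0,0,0,0,0,0,0,0,0,0,0,0,0,0,0,0,0],"claw":[0.5,0.8,1,1,1,1,1,1,1,1,1,1,1,1,1,1,1,1,1,1]}'
python3 - <<'E'
from h import *
from station import manip
plan([])
s=manip.snapshot("side");crop(s["pixels"],230,120,400,350,3,f"pics/v_side.png")
s=manip.snapshot("top");np.savez("top5.npz",**s);crop(s["pixels"],245,132,365,230,6,f"pics/v_top.png");cv2.imwrite("pics/v_full.png",s["pixels"][:,:,::-1])
E
```

```text
t: 54.72
tcp_pos: [0.511, 0.3139, 0.2095]
tool_rot: [0.464, 0.533, -0.464, 0.533]
force: [0.3, 0.3, -0.4]
finger_gap: 0.998
tcp [0.511  0.3139 0.2095] xaxis [-0. -0. -1.] jaw yaw 7.9 t 54.72 gap 0.998 F [ 0.3  0.3 -0.4] q [ 0.36  0.52  1.52 -0.    1.1   0.23]
```

View pics/v_side.png

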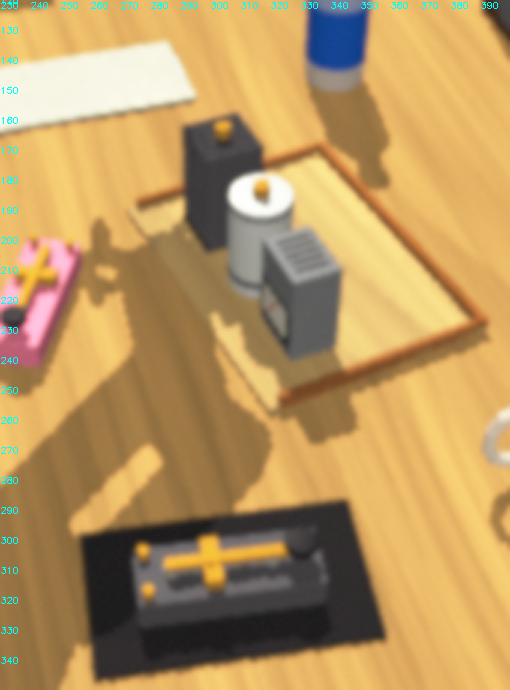

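View pics/v_top.png

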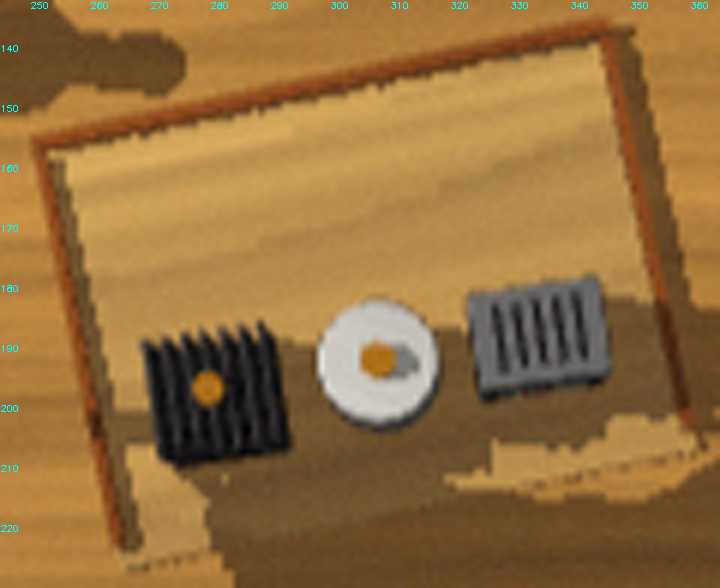

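View pics/v_full.png

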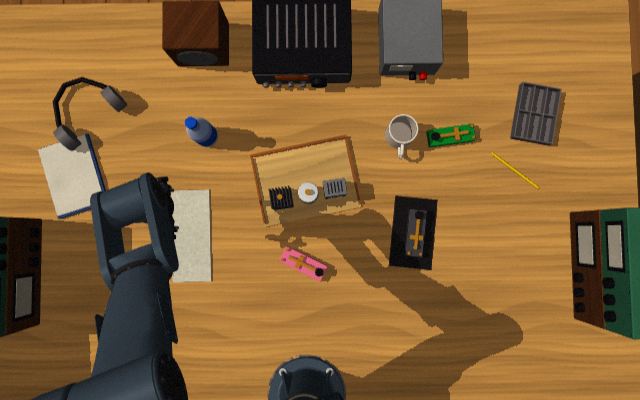

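Everything is back in place: the attenuator socket is at crop pixel (207,389) against (208,391) at the start, the load at (377,360) against (377,358), and the meter is about 3 crop px (under 2 mm) off. Handing in.

```bash
python3 -c "
from station import manip
print(manip.sign_off())"
```

```text
the job is handed in; nothing more can be done
None
```

The job is done and handed in at about 55 s on the robot's clock, against the 144 s limit. I moved the attenuator, dummy load and meter box to the white side board. Then I laid the key on the mat and put all three accessories back where they had stood.

**Key:** the pictures taken after release put its centre about 2.4 mm from the mat's centre. It is within 0.5° of lengthwise.

**Accessories:** in the last pictures all three stand upright, released and squared up as before. Each is within about 2 mm of its starting position.

**Bottle and mug:** both show at the same pixels in the top view as at the start. The gripper is clear of everything, and the wrist force reads about 0 N.

**What didn't match exactly:**
- The top camera and the tool readings differed by about 3–4 mm at the side board, well inside the tolerances.
- The tool's measured height settled 1–3 mm off the commanded height when lowering onto the boards. For the returns to the plywood board I lowered in small steps until the force showed contact, then released.
- Handing in returned no verdict, so the result rests on these picture checks.

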